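# Gauge reading on a leaned paint sample

### The job

Lean the blue sample plate on the sloped rest, painted face up and marked end uppermost, centred, with its lower edge down behind the yellow lip and its back on the tube, and let go of it. Then take the yellow coating gauge from its holder and hold its red sprung tip inside the orange ring on the plate, square to the plate's face, pressing lightly so that the tip is pushed in about half its travel. Finish while still holding the gauge there, and leave the bowl, carton and hammer alone.

Things in the scene. Friction and masses are not known exactly. Their poses are not given: they have to be found in the camera images.
- plate: flat painted blue metal plate, 150 (its x) x 54 (its y) x 12 mm (z), about 0.25 kg (0.18 to 0.35), loose, starts flat on the table with the painted, marked face up. Origin: centre of its underside; z is the normal of the marked face; +x points to the marked end, which also has a white stripe across it.
- mark (a point): centre of the marked spot, an orange ring (26 mm outside, 18 mm inside diameter, with a white centre and white rim) on the plate's upper face, at x = +35, y = 0, z = 12 mm in the plate's frame.
- rest: sloped rest, fixed. Dark steel base 170 (x) x 100 (y) x 8 mm; origin: centre of its underside, +x from lip to tube (away from the robot, yaw up to 0.35 rad). Yellow lip across the front: x -76 to -66 mm, top at z 20 mm. A plate leaned lower edge on the base and against the lip, back on the tube, slopes 35 deg from level, rising to +x.
- tube (a point): middle of the axis of the rest's aluminium cross tube (along the rest's y, 20 mm diameter, 110 mm long, on two thin posts), at x 36.5, y 0, z 62.9 mm in the rest's frame.
- seat (a point): fixed point of the rest where the plate's origin (centre of its underside) lies when it leans properly: x 2, y 0, z 51 mm in the rest's frame. The mark is then at x 24, y 0, z 81 mm in that frame.
- holder: black block 70 x 70 x 70 mm fixed to the table, with an upright through hole of 23 mm diameter in its middle, in which the gauge stands. Origin: centre of its underside.
- gauge: loose hand gauge, 0.15 kg, standing tip down in the holder. Yellow body 26 x 26 mm, z 0 to 55 mm; steel barrel of 18 mm diameter below it to z -45 mm, then the red sprung tip to z -60 mm. Origin: on the axis at the yellow body's lower face, which sits on the holder's top (70 mm above the table); z along the axis away from the tip, x and y square to the yellow sides.
- tip (a point): end of the red sprung tip (8 mm diameter, round end), on the gauge's axis 60 mm below its origin when not pressed; it moves with the tip.
- plunger (a joint): how far the sprung tip is pushed into the gauge, m: 0 free, 0.008 fully in. Pushing it takes 0.6 N to start and 0.3 N more per mm (1.8 N at half travel).
- bowl: bystander: steel bowl, 100 mm across, 45 mm high, origin at the centre of its underside. Leave alone.
- carton: bystander: cardboard carton 60 x 90 x 55 mm, origin at the centre of its underside. Leave alone.
- hammer: bystander: hammer with a blue handle, 220 mm long, lying on the table. Leave alone.

How it is judged (in metres and radians):
On the way, in this order (a step that is already met when the one before it is completed fails the run):
1. the plate leans on the rest, marked end up, lower edge behind the lip, let go and still (angle between plate's own z axis and vertical between 0.52 and 0.7 rad and distance between plate and seat below 0.015 m and angle between the y axis of plate and the y axis of rest, either way round below 0.14 rad and height (world z) of mark above 0.068 m and contact force between plate and rest above 0.3 N and contact force between each of the arm, the fingers and plate below 0.1 N and linear speed of plate below 0.02 m/s), for 0.3 s.
2. the gauge is lifted out of its holder (height (world z) of tip above 0.075 m and contact force between the fingers and gauge above 1 N and contact force between gauge and holder below 0.1 N), for 0.2 s.
At the end, for the whole second after the job is handed in: Plate leaning on the rest untouched: slope 30 to 40 deg, marked end up, within 15 mm and 8 deg of its seat. Gauge held, clear of rest and holder, tip within 6 mm of the mark, axis within 8 deg of the plate's normal, tip in by 1.5 to 6.8 mm with 0.4 to 5 N, all still for the last second (all of step 1 and value of joint plunger between 0.0015 and 0.0068 m and distance between tip and mark below 0.006 m and angle between the z axis of gauge and the z axis of plate, either way round below 0.14 rad and z of gauge in the frame of plate above 0.05 m and contact force between gauge and plate between 0.4 and 5 N and contact force between the fingers and gauge above 1 N and contact force between gauge and rest below 0.1 N and contact force between gauge and holder below 0.1 N and linear speed of gauge below 0.02 m/s); the arm keeps its last pose, push and grip.
It fails at once if the gauge is pressed on the plate with more than 12 N (contact force between gauge and plate above 12 N).
It fails at once if the bowl is moved by more than 30 mm (distance of bowl from where it was at the start of the episode above 0.03 m).
It fails at once if the carton is moved by more than 30 mm (distance of carton from where it was at the start of the episode above 0.03 m).
It fails at once if the hammer is moved by more than 30 mm (distance of hammer from where it was at the start of the episode above 0.03 m).
It also fails if it takes over 58 s, if anything falls off the work surface, if the arm or the gripper's body presses on something with over 40 N, if the wrist force passes 120 N, or if a joint passes its speed limit or range.

### The arm

A 6-joint arm with a two-finger parallel gripper is mounted at the origin on the work surface. World frame = base frame: x ahead of the robot, y to its left, z up, the work surface at z = 0. Lengths are in mm, angles in rad, forces in N, time in s.
With the tool pointing down it reaches from about 425 to 950 mm from the base axis. Payload 14.7 kg.
Tool frame: the origin (TCP) lies midway between the tips of the shut fingers; the grasp point (between the pads) lies 19 mm behind it; y points along the fingers, z is the direction in which the jaws open and shut, and the axes are right-handed (so a half turn about y gives the same grasp; the last joint's range is limited). The gripper opens to 85 mm and grips with 20 to 120 N. Pads are 22 mm wide; open, the fingers measure 114 mm over their backs; the gripper's body (76 mm by 85 mm) begins 54 mm behind the grasp point. The pads swing forward as they close: fully open they stand 13 mm farther back than shut.
Start: joints at [-1.164, 0.48, 1.596, -0, 1.065, -0.047], TCP at [284.964, -584.198, 231.297] pointing down, gripper open.
Joint ranges: [-2.75, 2.75], [-0.82, 2.05], [0.23, 2.67], [-1.56, 4.7], [0.09, 2.69], [-2.92, 2.92]. Speed limits (rad/s): [1.89, 1.89, 2.39, 3.01, 3.01, 3.01].

### API

Orientations are given as a unit quaternion [x, y, z, w].
In Python, from plant import get_obs, vision, close_job gives the robot as it stands.
- The arm moves only by the shell command python3 -m inch 'ROWS' [FORCE]. ROWS is JSON, a list of rows, each a list of 7 numbers: the turn, a rotation vector about the tool's x, y, z in units of pi rad (1.0 is pi rad), then the shift along the tool's x, y, z in units of 0.25 m (1.0 is 0.25 m), then the closure, from 0 (fully open) to 1 (shut). A call has 1 to 20 rows; each row is the pose to reach, as a shift and turn from the pose measured when the call began, along the tool's axes at that moment, turning the shorter way round; what a row does not reach only later rows make up. A row lasts 1/10 s, in which the tool goes at most 50 mm and 8.59 degrees, less where a joint would pass 70% of its speed; a pose out of reach is approached as far as the arm can. A call with a number of a shift or a turn outside -1 to 1 is refused whole. A call with a gripper value outside its range is refused whole. The fingers move at their own pace and stop on an object; FORCE is the grip in N (left out, the last holds). Time passes only in rows, so rows that repeat a pose let the fingers close. It gives the time, the measured TCP pose, the force and the opening at its end, in the units of the state.
- get_obs(): the state, without advancing time (a new reading comes with each control period).
- vision.capture(name): name is "scene" or "top"; returns a dict with "pixels" (400x640x3 uint8, red, green, blue), "K" (3x3 intrinsics, pixels), "k1" (the pictures are not rectified: a ray, as slopes to the right and down, at radius r is drawn at 1 + k1 r^2 times it, then the intrinsics apply), "position" and "orientation" of the camera in the world. Camera axes: x right, y down, z forward; pixel columns grow to the right and rows downward; lengths in mm; the calibration is good to about 2 mm. A picture is of the moment at which its call begins. There is no depth.
- close_job(): hands the job in, once; it reports no verdict.
The state is a dict: "time_s": time; "q": joint angles; "joint_vel": joint speeds; "tau": joint torques, N m; "tcp_pos": TCP position; "eef_rot": TCP orientation; "force": force on the tool from outside, world axes, zero at the start; "wrist_torque": the same for the moment, N m; "width": opening from 0.0 (shut) to 1.0 (fully open).
Only numpy, scipy, OpenCV 4.12 (cv2) and the standard library are available. Lean on these libraries where they do the work, as an engineer would, in place of code of your own. Each camera call takes 0.05 s, during which the arm holds its last target.

## Working session

There is one attempt and no reset: what is moved stays moved. The work goes in short steps, Python scripts to look and compute and a shell command to move; the robot and the scene stay as the last step left them, time stands still between calls to the robot, and variables do not carry over. Pictures are saved under pics/ and viewed, and the job is handed in when it is done.

```bash
ls; mkdir -p pics
python3 - <<'E'
from plant import get_obs, vision
import cv2
o=get_obs(); print(o)
for n in ("scene","top"):
    c=vision.capture(n); print(n,c["K"],c["k1"],c["position"],c["orientation"])
    cv2.imwrite(f"pics/{n}0.png",c["pixels"][:,:,::-1])
E
```

```text
pics
{'time_s': 0.0, 'q': array([-1.16360852e+00,  4.80818095e-01,  1.59688653e+00, -9.98965525e-08,
        1.06509849e+00, -4.65904372e-02]), 'joint_vel': array([-0.00146865,  0.00078303,  0.00033163,  0.00141431,  0.00036533,
        0.00082184]), 'tau': array([ 8.24935123e-03, -9.50618076e+01, -4.30176723e+01,  7.86312175e-04,
        1.22626344e-02,  4.92226420e-06]), 'tcp_pos': array([ 284.79488021, -583.82030709,  230.6765914 ]), 'eef_rot': array([-0.15913864,  0.68940516, -0.68856312,  0.15898509]), 'force': array([ 0.43967507, -0.32333876,  0.19500204]), 'wrist_torque': array([-0.02144853, -0.0157841 ,  0.03686621]), 'width': 1.0003945453983383}
scene [[455.49520098   0.         315.97476817]
 [  0.         455.49520098 196.26461349]
 [  0.           0.           1.        ]] 0.015506576744988312 [1032.75755792 -564.04072176  748.64111972] [ 0.88251152  0.26329891 -0.12170694 -0.37018173]
top [[463.59269793   0.         314.14149457]
 [  0.         463.59269793 198.33627889]
 [  0.           0.           1.        ]] -0.028745821245023517 [ 396.37675844   -3.00329967 1147.06326344] [ 0.7282114  -0.67662257  0.07242632 -0.08151368]
```

View pics/scene0.png

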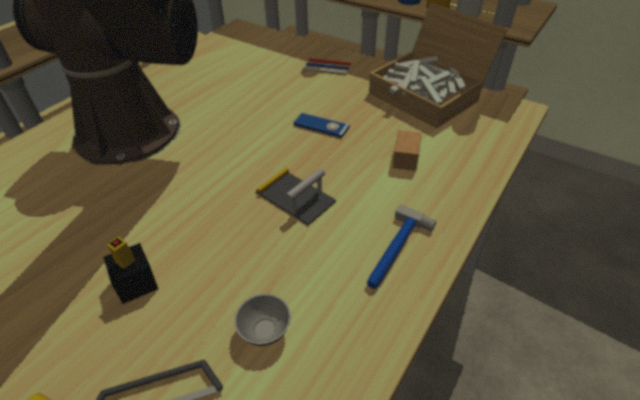

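View pics/top0.png

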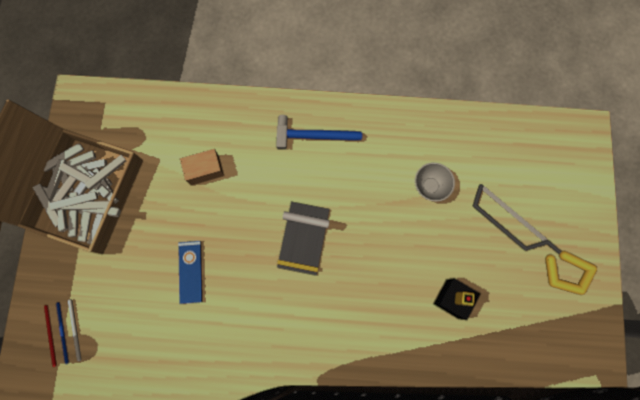

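The top view shows the plate at about (190,272) with its mark at (189,258) towards +x. The rest is at (304,238), the holder and gauge at (459,299), the bowl at (436,183), the carton at (202,167) and the hammer at (320,134). Next I'll take enlarged crops.

```bash
cat > h.py <<'E'
import numpy as np, cv2
from scipy.spatial.transform import Rotation as R
from plant import get_obs, vision
def und(c,uv):
    K=np.array(c["K"]);d=np.array([c["k1"],0,0,0,0.])
    return cv2.undistortPoints(np.array(uv,float).reshape(-1,1,2),K,d).reshape(-1,2)
def ray(c,uv):
    n=und(c,uv); v=np.c_[n,np.ones(len(n))]
    return R.from_quat(c["orientation"]).apply(v)
def onz(c,uv,z):
    v=ray(c,uv);p=np.array(c["position"]); z=np.broadcast_to(z,len(v))
    return p+v*((z-p[2])/v[:,2])[:,None]
def proj(c,P):
    Rm=R.from_quat(c["orientation"]).inv(); P=np.atleast_2d(P)
    X=Rm.apply(P-np.array(c["position"]))
    return cv2.projectPoints(X.astype(float),np.zeros(3),np.zeros(3),np.array(c["K"]),np.array([c["k1"],0,0,0,0.]))[0].reshape(-1,2)
def tri(c1,u1,c2,u2):
    r1=ray(c1,[u1])[0];r2=ray(c2,[u2])[0];p1=np.array(c1["position"]);p2=np.array(c2["position"])
    s=np.linalg.lstsq(np.c_[r1,-r2],p2-p1,rcond=None)[0]
    a=p1+s[0]*r1;b=p2+s[1]*r2
    return (a+b)/2,np.linalg.norm(a-b)
def crop(c,x0,y0,w,h,f,name):
    im=c["pixels"][y0:y0+h,x0:x0+w,::-1]
    im=cv2.resize(im,None,fx=f,fy=f,interpolation=cv2.INTER_CUBIC)
    for i in range(0,w,10):
        cv2.putText(im,str(x0+i),(i*f,8),0,0.3,(255,255,255),1);cv2.line(im,(i*f,10),(i*f,14),(255,255,255),1)
    for i in range(0,h,10):
        cv2.putText(im,str(y0+i),(0,i*f+4),0,0.3,(255,255,255),1);cv2.line(im,(20,i*f),(24,i*f),(255,255,255),1)
    return im
E
python3 - <<'E'
from h import *
import pickle
t=vision.capture("top");s=vision.capture("scene")
pickle.dump((t,s),open("c0.pkl","wb"))
a=crop(t,165,225,60,90,6,0);b=crop(t,270,190,70,90,6,0)
cv2.imwrite("pics/t1.png",np.hstack([a,b]))
a=crop(t,425,265,65,65,6,0);b=crop(s,90,225,65,85,6,0)
H=max(a.shape[0],b.shape[0]);a=cv2.copyMakeBorder(a,0,H-a.shape[0],0,0,0)
cv2.imwrite("pics/t2.png",np.hstack([a,b]))
E
```

```text
(no output)
```

View pics/t1.png

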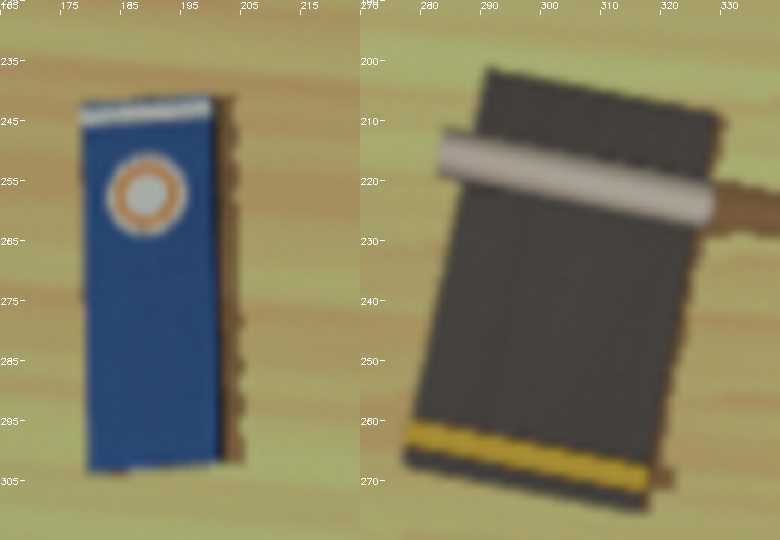

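View pics/t2.png

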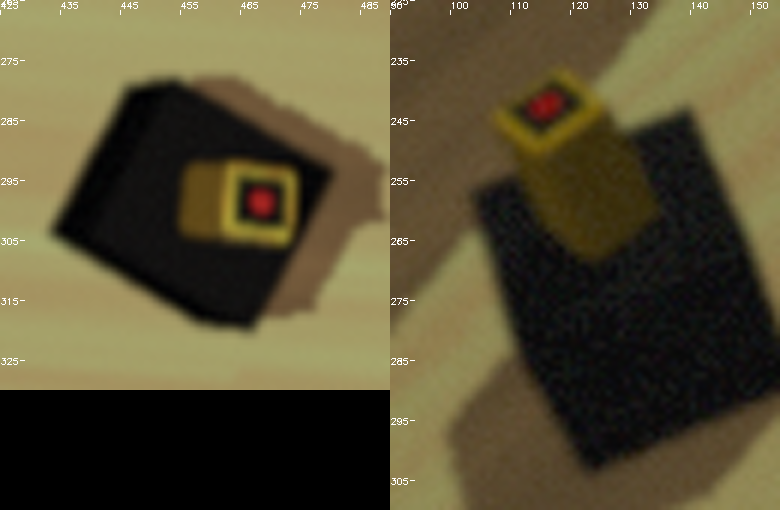

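```bash
cat > m.py <<'E'
from h import *
import pickle
t,s=pickle.load(open("c0.pkl","rb"))
def px(l,x0,y0): return [(x0+(a+.5)/6-.5,y0+(b+.5)/6-.5) for a,b in l]
pl=onz(t,px([(80,103),(214,96),(217,465),(88,472)],165,225),12); print("plate",pl.round(1))
print("len",[np.linalg.norm(pl[i]-pl[(i+1)%4]).round(1) for i in range(4)],pl.mean(0))
mk=onz(t,px([(147,195)],165,225),12)[0];print("mark",mk)
ax=pl[:2].mean(0)-pl[2:].mean(0);print("yaw plate",np.arctan2(ax[1],ax[0]), "exp mark",pl.mean(0)+35*ax/np.linalg.norm(ax))
rb=onz(t,px([(127,67),(360,115),(288,512),(43,463)],270,190),[8,8,8,8]);print("base",rb.round(1),[np.linalg.norm(rb[i]-rb[(i+1)%4]).round(1) for i in range(4)],rb.mean(0))
a=rb[:2].mean(0)-rb[2:].mean(0);print("yaw",np.arctan2(a[1],a[0]))
b=rb[0]-rb[1]+rb[3]-rb[2];print("yaw y",np.arctan2(-b[0],b[1]))
tb=onz(t,px([(83,152),(348,203)],270,190),62.9);print("tube",tb,np.linalg.norm(tb[0]-tb[1]),tb.mean(0)); b=tb[0]-tb[1];print(np.arctan2(-b[0],b[1]))
lp=onz(t,px([(47,420),(292,467),(290,492),(43,443)],270,190),20);print("lip",lp.round(1),lp.mean(0));b=lp[0]-lp[1]+lp[3]-lp[2];print(np.arctan2(-b[0],b[1]))
g=onz(t,px([(226,160),(298,168),(290,246),(220,237)],425,265),125);print("g",g.round(1),[np.linalg.norm(g[i]-g[(i+1)%4]).round(1) for i in range(4)],g.mean(0))
e=g[1]-g[0]+g[2]-g[3];print("g edge",np.arctan2(e[1],e[0]));e=g[0]-g[3]+g[1]-g[2];print("g edge",np.arctan2(e[1],e[0]))
gs=onz(s,px([(548-390,103)],90,225),125);print("red from scene",gs,"top",onz(t,px([(262,203)],425,265),125))
E
python3 m.py
```

```text
plate [[513.4 348.2  12. ]
 [520.4 293.3  12. ]
 [373.2 273.6  12. ]
 [366.5 324.9  12. ]]
len [np.float64(55.3), np.float64(148.5), np.float64(51.8), np.float64(148.8)] [443.35761997 310.00219648  12.        ]
mark [478.03038337 315.61008126  12.        ]
yaw plate 0.14493862936217627 exp mark [477.99063698 315.05730608  12.        ]
base [[637.7  79.4   8. ]
 [624.3 -19.4   8. ]
 [458.7  -1.3   8. ]
 [471.   99.5   8. ]] [np.float64(99.6), np.float64(166.6), np.float64(101.5), np.float64(167.9)] [547.93163715  39.56142971   8.        ]
yaw -0.11465237609426432
yaw y -0.12779513854902413
tube [[590.43406916  89.87729679  62.9       ]
 [577.69906793 -16.23183958  62.9       ]] 106.87061839685374 [584.06656855  36.8227286   62.9       ]
-0.11944662308935365
lip [[487.5  98.4  20. ]
 [476.   -1.6  20. ]
 [466.   -1.5  20. ]
 [478.2  99.2  20. ]] [476.93412776  48.61498538  20.        ]
-0.11729731618673847
g [[ 439.9 -316.7  125. ]
 [ 438.9 -342.8  125. ]
 [ 411.1 -340.   125. ]
 [ 412.6 -314.8  125. ]] [np.float64(26.1), np.float64(27.9), np.float64(25.3), np.float64(27.5)] [ 425.64314865 -328.59287646  125.        ]
g edge -1.6180772683864373
g edge -0.08508279582033494
red from scene [[ 427.52338488 -327.49520504  125.        ]] top [[ 425.60624769 -329.85157534  125.        ]]
```

Run:
```python
from h import *
import pickle
t,s=pickle.load(open("c0.pkl","rb"))
def fr(x,y,yaw): return R.from_euler('z',yaw),np.array([x,y,0])
def draw(c,pts,col,im,x0,y0,f):
    p=proj(c,pts); p=(p-[x0,y0]+.5)*f
    cv2.polylines(im,[p.round().astype(int)],True,col,1)
out=[]
for c,boxes in((s,[(285,105,70,40),(250,160,90,65)]),):
  for (x0,y0,w,h) in boxes:
    f=8;im=crop(c,x0,y0,w,h,f,0)
    Rp,p=fr(443.4,310,.145)
    for z in(0,12): draw(c,Rp.apply([[75,27,z],[75,-27,z],[-75,-27,z],[-75,27,z]])+p,(0,255,0),im,x0,y0,f)
    draw(c,Rp.apply([[35+13*np.cos(a),13*np.sin(a),12] for a in np.linspace(0,6.28,20)])+p,(0,255,0),im,x0,y0,f)
    Rr,r=fr(547.7,40.3,-.118)
    draw(c,Rr.apply([[85,50,8],[85,-50,8],[-85,-50,8],[-85,50,8]])+r,(0,255,0),im,x0,y0,f)
    draw(c,Rr.apply([[-66,50,20],[-66,-50,20],[-76,-50,20],[-76,50,20]])+r,(255,0,255),im,x0,y0,f)
    draw(c,Rr.apply([[36.5,55,62.9],[36.5,-55,62.9]])+r,(255,255,0),im,x0,y0,f)
    out.append(im)
W=max(o.shape[1] for o in out)
cv2.imwrite("pics/ov.png",cv2.resize(np.vstack([cv2.copyMakeBorder(o,0,0,0,W-o.shape[1],0) for o in out]),None,fx=.7,fy=.7))
o=get_obs();M=R.from_quat(o["eef_rot"]).as_matrix();print(M.round(3))
```

```text
[[-0.899 -0.     0.438]
 [-0.438  0.001 -0.899]
 [-0.    -1.    -0.001]]
```

View pics/ov.png

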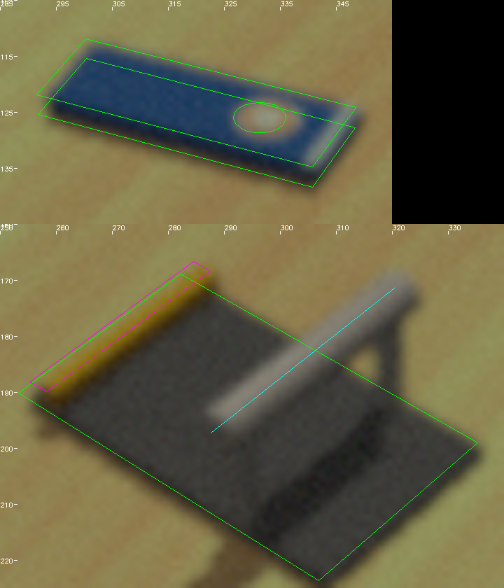

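Compared with the top view, the scene view shows the plate and rest about 1 px (roughly 2 mm) to the right and down. That fits the stated calibration error, so I'll split the difference. Next I'll write a helper that works out each shift and turn.

```bash
cat > g.py <<'E'
from h import *
P0=np.array([444.4,311,0]);PY=.145
R0=np.array([548.7,41.2,0]);RY=-.118
G0=np.array([426.5,-328.7,0])
def tool(yaw,tilt=0):
    # tool x=-plate x, tool y=-plate normal, tool z=-plate y for plate yaw, slope tilt rising to +x
    Rp=R.from_euler('z',yaw)*R.from_euler('y',-tilt)
    return R.from_matrix(np.c_[Rp.apply([-1,0,0]),Rp.apply([0,0,-1]),Rp.apply([0,-1,0])])
def row(pos,Rt,base=None):
    o=get_obs() if base is None else base
    R1=R.from_quat(o["eef_rot"])
    rv=(R1.inv()*Rt).as_rotvec()/np.pi; d=R1.inv().apply(np.array(pos)-o["tcp_pos"])/250
    return np.r_[rv,d].round(4).tolist(), "dist",round(float(np.linalg.norm(d)*250)),"deg",round(float(np.linalg.norm(rv)*180),1)
def st():
    o=get_obs();print("t",round(o["time_s"],2),"tcp",o["tcp_pos"].round(2),"q",o["q"].round(3),"F",o["force"].round(2),"M",o["wrist_torque"].round(2),"w",round(o["width"],4));return o
E
python3 -c "
from g import *
st()
print(row([480,-420,240],tool(-.25)));print(row([560,-200,240],tool(-.1)))"
```

```text
t 0.2 tcp [ 284.89 -583.97  230.92] q [-1.164  0.481  1.597  0.     1.065 -0.047] F [-0.39 -0.01  0.15] M [ 0.   -0.01 -0.  ] w 1.0012
([0.0002, 0.224, 0.0001, -0.989, -0.0361, -0.2474], 'dist', 255, 'deg', 40.3)
([0.0002, 0.1763, 0.0, -1.6624, -0.0356, -0.898], 'dist', 472, 'deg', 31.7)
```

```bash
python3 -m inch '[[0,0.05,0,-0.5,-0.04,-0.12,0],[0,0.1,0,-0.99,-0.04,-0.25,0],[0,0.1,0,-0.99,-0.04,-0.25,0],[0,0.1,0,-0.99,-0.04,-0.25,0],[0,0.1,0,-0.99,-0.04,-0.25,0],[0,0.1,0,-0.99,-0.04,-0.25,0]]'; python3 -c "
from g import *
st()
print(row([580,-200,240],tool(.145)));print(row([555,0,240],tool(.145)))"
```

```text
time_s: 0.8
tcp_pos: [483.2, -416.0, 241.0]
eef_rot: [-0.05, 0.706, -0.705, 0.051]
force: [0.2, 0.4, -0.2]
width: 0.999
t 0.8 tcp [ 483.21 -415.97  241.02] q [-0.759  0.454  1.615  0.002  1.073  0.668] F [ 0.25  0.36 -0.17] M [ 0.04 -0.03 -0.01] w 0.999
([0.0004, -0.0007, -0.0002, -0.5061, 0.0055, -0.8], 'dist', 237, 'deg', 0.2)
([0.0004, -0.0007, -0.0002, -0.5209, 0.0065, -1.6061], 'dist', 422, 'deg', 0.2)
```

```bash
python3 -m inch '[[0,0,0,-0.51,0,-0.8,0],[0,0,0,-0.51,0,-0.8,0],[0,0,0,-0.51,0,-0.8,0],[0,0,0,-0.51,0,-0.8,0],[0,0,0,-0.51,0,-0.8,0],[0,0,0,-0.52,0,-1.0,0],[0,0,0,-0.52,0,-1.0,0]]'; python3 -c "
from g import *
st()
print(row([555,60,240],tool(.145)));print(row([444.4,311,150],tool(.145)))"
```

```text
time_s: 1.5
tcp_pos: [575.6, -145.1, 241.2]
eef_rot: [-0.052, 0.706, -0.704, 0.051]
force: [-0.6, -0.9, -0.3]
width: 1.002
t 1.5 tcp [ 575.61 -145.12  241.16] q [-0.3    0.392  1.717  0.003  1.034  1.123] F [-0.6  -0.9  -0.26] M [-0.05 -0.01 -0.01] w 1.0024
([0.001, 0.0005, 0.0002, -0.0382, 0.0071, -0.8237], 'dist', 206, 'deg', 0.2)
([0.001, 0.0005, 0.0002, 0.2528, 0.3704, -1.8804], 'dist', 483, 'deg', 0.2)
```

```bash
python3 -m inch '[[0,0,0,0,0,-0.95,0],[0,0,0,0,0,-0.95,0],[0,0,0,0,0,-0.95,0],[0,0,0,0,0,-0.95,0],[0,0,0,0,0,-0.95,0],[0,0,0,0,0,-0.95,0]]'; python3 -c "
from g import *
st()
print(row([444.4,311,120],tool(.145)))"
```

```text
time_s: 2.1
tcp_pos: [540.0, 93.7, 241.9]
eef_rot: [-0.053, 0.706, -0.704, 0.053]
force: [0.6, -0.7, 0.4]
width: 1.001
t 2.1 tcp [539.99  93.68 241.93] q [0.114 0.327 1.819 0.005 0.997 1.532] F [ 0.58 -0.67  0.4 ] M [-0.01 -0.02 -0.  ] w 1.0011
([0.0012, 0.0016, 0.0002, 0.2479, 0.4914, -0.9147], 'dist', 267, 'deg', 0.4)
```

```bash
python3 -m inch '[[0,0,0,0.04,0.09,-0.18,0],[0,0,0,0.25,0.49,-0.915,0],[0,0.002,0,0.25,0.49,-0.915,0],[0,0.002,0,0.25,0.49,-0.915,0],[0,0.002,0,0.25,0.49,-0.915,0],[0.001,0.002,0,0.25,0.49,-0.915,0],[0.001,0.002,0,0.25,0.49,-0.915,0]]'; python3 -c "
from g import *
st()
print(row([444.4,311,2],tool(.145)))
t=vision.capture('top');s=vision.capture('scene')
a=crop(t,160,215,100,110,5,0);b=crop(s,275,70,100,90,5,0)
a=a[:450]
cv2.imwrite('pics/p1.png',cv2.resize(np.hstack([a,b]),None,fx=.78,fy=.78))
"
```

```text
time_s: 2.8
tcp_pos: [442.4, 311.9, 118.8]
eef_rot: [0.053, -0.705, 0.705, -0.051]
force: [0.0, 0.4, 0.1]
width: 0.999
t 2.8 tcp [442.36 311.94 118.78] q [5.580e-01 4.780e-01 1.949e+00 1.000e-03 7.180e-01 1.981e+00] F [0.01 0.39 0.08] M [-0.03 -0.01 -0.01] w 0.9989
([-0.0001, 0.0004, 0.001, -0.009, 0.4671, 0.0047], 'dist', 117, 'deg', 0.2)
```

View pics/p1.png

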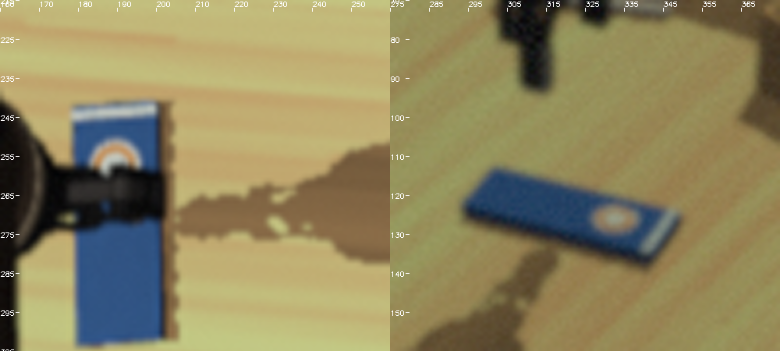

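The gripper hovers over the plate: the fingers are at about (190,265) in the top view, astride it. Now I'll go down.

```bash
python3 -m inch '[[0,0,0.001,-0.008,0.2,0.005,0],[0,0,0.001,-0.008,0.4,0.005,0],[0,0,0.001,-0.008,0.47,0.005,0],[0,0,0.001,-0.008,0.47,0.005,0],[0,0,0.001,-0.008,0.47,0.005,0],[0,0,0.001,-0.008,0.47,0.005,0]]'; python3 -c "
from g import *
st()
print(row([444.4,311,1],tool(.145)))"
```

```text
time_s: 3.5
tcp_pos: [447.5, 309.7, 4.5]
eef_rot: [-0.049, 0.706, -0.705, 0.052]
force: [-0.3, -0.8, 0.2]
width: 1.003
t 3.5 tcp [447.54 309.72   4.45] q [ 5.500e-01  6.650e-01  2.004e+00 -1.000e-03  4.670e-01  1.978e+00] F [-0.29 -0.83  0.18] M [-0.03 -0.   -0.02] w 1.0029
([0.0004, -0.0004, -0.0014, 0.0118, 0.0138, -0.0068], 'dist', 5, 'deg', 0.3)
```

```bash
python3 -m inch '[[0,0,-0.001,0.011,0.014,-0.006,0],[0,0,-0.001,0.011,0.014,-0.006,0.2],[0,0,-0.001,0.011,0.014,-0.006,0.3],[0,0,-0.001,0.011,0.014,-0.006,0.35],[0,0,-0.001,0.011,0.014,-0.006,0.6],[0,0,-0.001,0.011,0.014,-0.006,0.6],[0,0,-0.001,0.011,0.014,-0.006,0.6],[0,0,-0.001,0.011,0.014,-0.006,0.6]]' 50; python3 -c "
from g import *
st()
t=vision.capture('top');s=vision.capture('scene')
a=crop(t,160,215,100,110,5,0);b=crop(s,275,70,100,90,5,0)
a=a[:450]
cv2.imwrite('pics/p2.png',cv2.resize(np.hstack([a,b]),None,fx=.78,fy=.78))
"
```

```text
time_s: 4.3
tcp_pos: [444.8, 311.0, 1.6]
eef_rot: [-0.05, 0.706, -0.705, 0.051]
force: [-3.3, -0.4, 14.5]
width: 0.613
t 4.3 tcp [444.76 311.04   1.57] q [5.540e-01 6.700e-01 2.007e+00 2.000e-03 4.620e-01 1.979e+00] F [-3.27 -0.45 14.53] M [-0.11  0.49  0.02] w 0.6129
```

View pics/p2.png

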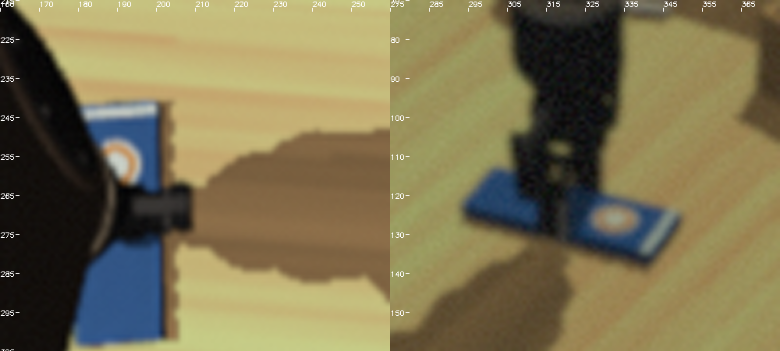

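The fingers stopped on the plate at a width of 0.61 (52 mm). The 14 N upward force suggests the fingertips touch the table. I'll lift it.

```bash
python3 -m inch '[[0,0,0,0,-0.02,0,0.7],[0,0,0,0,-0.05,0,0.7],[0,0,0,0,-0.15,0,0.7],[0,0,0,0,-0.3,0,0.7],[0,0,0,0,-0.5,0,0.7],[0,0,0,0,-0.56,0,0.7],[0,0,0,0,-0.56,0,0.7],[0,0,0,0,-0.56,0,0.7]]' 60; python3 -c "
from g import *
st()
t=vision.capture('top');s=vision.capture('scene')
a=crop(t,140,205,100,120,5,0);b=crop(s,275,20,100,120,5,0)
cv2.imwrite('pics/p3.png',cv2.resize(np.hstack([a,b]),None,fx=.78,fy=.78))
"
```

```text
time_s: 5.2
tcp_pos: [444.2, 310.5, 141.2]
eef_rot: [-0.05, 0.706, -0.705, 0.051]
force: [0.4, 0.1, -3.7]
width: 0.61
t 5.2 tcp [444.15 310.52 141.22] q [5.540e-01 4.440e-01 1.934e+00 1.000e-03 7.620e-01 1.980e+00] F [ 0.37  0.13 -3.67] M [-0.01  0.01  0.  ] w 0.6104
```

View pics/p3.png

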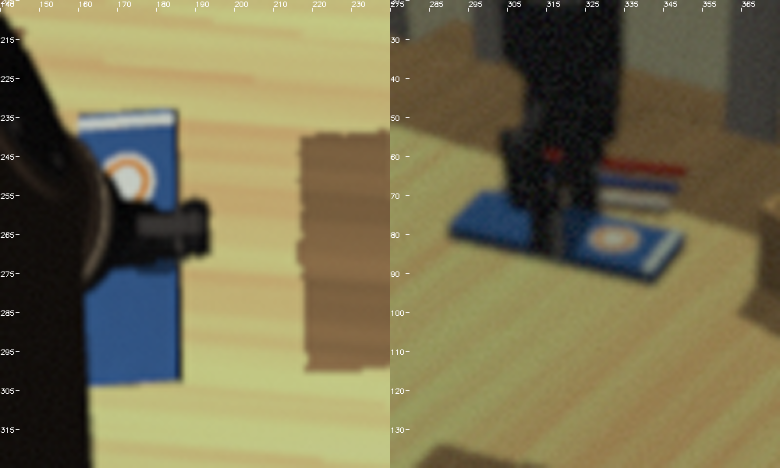

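```bash
python3 -c "
from g import *
o=st()
t=vision.capture('top');s=vision.capture('scene')
print(tri(t,(172.3,250.1),s,(331.4,80.5)))
R1=R.from_quat(o['eef_rot'])
print('exp',o['tcp_pos']+R1.apply([-35,1.6-12,0]))
Rr=R.from_euler('z',RY);seat=R0+Rr.apply([2,0,51]);T=tool(RY,np.deg2rad(35));n=-T.apply([0,1,0]);tc=seat+1.6*n
print('seat',seat,'n',n,'tcp seat',tc)
print(row(tc+Rr.apply([4,0,90]),T))
h=dict(o);
print(row([510,170,200],tool(0,.3)))
"
```

```text
t 5.3 tcp [443.59 310.18 140.12] q [5.540e-01 4.450e-01 1.935e+00 1.000e-03 7.620e-01 1.980e+00] F [-0.31  0.13 -2.68] M [-0.04 -0.02 -0.05] w 0.6083
(array([479.93922154, 314.49349637, 151.50327093]), np.float64(0.5817434591391547))
exp [478.23722569 315.19840257 150.50216322]
seat [550.68609215  40.9645473   51.        ] n [-0.56958783  0.06752506  0.81915204] tcp seat [549.77475162  41.07258739  52.31064327]
([0.0256, 0.0807, 0.1935, -0.2809, -0.0096, 1.1306], 'dist', 291, 'deg', 38.0)
([0.007, 0.0454, 0.0955, -0.1818, -0.24, 0.5931], 'dist', 166, 'deg', 19.1)
```

Triangulating the mark gives (479.9,314.5,151.5) against an expected (478.2,315.2,150.5), so the plate is held where I think it is. I'll carry it to the rest while tilting.

```bash
python3 -m inch '[[0,0.01,0.03,-0.05,-0.1,0.1,0.7],[0.003,0.03,0.06,-0.1,-0.2,0.25,0.7],[0.007,0.045,0.095,-0.18,-0.24,0.45,0.7],[0.007,0.045,0.095,-0.18,-0.24,0.6,0.7],[0.007,0.045,0.095,-0.18,-0.24,0.6,0.7],[0.02,0.065,0.15,-0.22,-0.15,0.8,0.7],[0.02,0.065,0.15,-0.22,-0.1,0.98,0.7],[0.025,0.08,0.19,-0.28,-0.05,1.0,0.7],[0.025,0.08,0.19,-0.28,-0.02,1.0,0.7],[0.025,0.08,0.193,-0.28,-0.01,1.0,0.7],[0.025,0.08,0.193,-0.28,-0.01,1.0,0.7]]'; python3 -c "
from g import *
o=st()
Rr=R.from_euler('z',RY);seat=R0+Rr.apply([2,0,51]);T=tool(RY,np.deg2rad(35));n=-T.apply([0,1,0]);tc=seat+1.6*n
print(row(tc+Rr.apply([3,0,40]),T))
"
```

```text
time_s: 6.5
tcp_pos: [555.3, -32.3, 188.1]
eef_rot: [-0.161, -0.624, 0.733, -0.217]
force: [1.7, 0.0, -2.7]
width: 0.605
t 6.5 tcp [555.29 -32.35 188.15] q [-0.042  0.255  2.321 -1.472  0.107  2.888] F [ 1.71  0.03 -2.75] M [ 0.09  0.46 -0.01] w 0.605
([-0.0192, 0.0701, 0.0182, 0.1689, 0.2813, -0.3533], 'dist', 121, 'deg', 13.5)
```

The wrist is close to its singularity (q5 0.107, q6 2.89), so this arm can't easily hold the tool square to a 35° slope here. Before moving on, I'll fit a kinematic model to the logged states and plan with it.

```bash
cat > fk.py <<'E'
from g import *
from scipy.optimize import least_squares
E=R.from_euler
data=[([-1.16360852,.480818,1.596887,0,1.065098,-.04659],[284.795,-583.82,230.677],[-0.15913864,0.68940516,-0.68856312,0.15898509]),
([-0.759,0.454,1.615,0.002,1.073,0.668],[483.21,-415.97,241.02],[-0.05,0.706,-0.705,0.051]),
([-0.3,0.392,1.717,0.003,1.034,1.123],[575.61,-145.12,241.16],[-0.052,0.706,-0.704,0.051]),
([0.114,0.327,1.819,0.005,0.997,1.532],[539.99,93.68,241.93],[-0.053,0.706,-0.704,0.053]),
([.558,.478,1.949,.001,.718,1.981],[442.36,311.94,118.78],[0.053,-0.705,0.705,-0.051]),
([.554,.670,2.007,.002,.462,1.979],[444.76,311.04,1.57],[-0.05,0.706,-0.705,0.051]),
([-0.042,0.255,2.321,-1.472,0.107,2.888],[555.29,-32.35,188.15],[-0.161,-0.624,0.733,-0.217])]
def rot(q,s): return E('z',q[0])*E('y',q[1]+q[2])*E('z',s[0]*q[3])*E('y',q[4])*E('z',s[1]*q[5])
def fk(q,p,s=(1,1),C=None):
    e,a,b,c,h,L=p
    A=q[1]+q[2]
    w=E('z',q[0]).apply([e+a*np.sin(q[1])+b*np.sin(A)+c*np.cos(A),0,h+a*np.cos(q[1])+b*np.cos(A)-c*np.sin(A)])
    Rt=rot(q,s); return w+L*Rt.apply([0,0,1]),(Rt*C if C is not None else Rt)
def fit():
    f=lambda p:np.concatenate([fk(q,p)[0]-np.array(x) for q,x,_ in data])
    return least_squares(f,[0,400,400,0,300,250])
if __name__=="__main__":
    for s in ((1,1),(1,-1),(-1,1),(-1,-1)):
        print(s);[print((rot(q,s).inv()*R.from_quat(r)).as_matrix().round(2).ravel()) for q,_,r in data]
    r=fit();print(r.x.round(1),r.fun.round(1))
E
python3 fk.py
```

```text
(1, 1)
[-0.  0. -1. -1. -0.  0. -0.  1.  0.]
[-0. -0. -1. -1.  0.  0.  0.  1. -0.]
[ 0. -0. -1. -1. -0. -0. -0.  1. -0.]
[ 0. -0. -1. -1.  0. -0.  0.  1. -0.]
[-0.  0. -1. -1.  0.  0.  0.  1.  0.]
[ 0. -0. -1. -1. -0. -0. -0.  1. -0.]
[-0.  0. -1. -1.  0.  0.  0.  1.  0.]
(1, -1)
[-0.09  0.   -1.   -1.   -0.    0.09 -0.    1.    0.  ]
[ 0.97 -0.   -0.23 -0.23 -0.   -0.97  0.    1.   -0.  ]
[ 0.78  0.    0.63  0.63  0.   -0.78 -0.    1.   -0.  ]
[ 0.08  0.    1.    1.   -0.   -0.08  0.    1.   -0.  ]
[-0.73 -0.    0.68  0.68 -0.    0.73  0.    1.    0.  ]
[-0.73  0.    0.68  0.68  0.    0.73 -0.    1.   -0.  ]
[-0.49  0.   -0.87 -0.87 -0.    0.49  0.    1.    0.  ]
(-1, 1)
[-0.  0. -1. -1. -0.  0. -0.  1.  0.]
[ 0.  0. -1. -1.  0. -0.  0.  1.  0.]
[ 0.  0. -1. -1.  0. -0.  0.  1.  0.]
[ 0.01  0.01 -1.   -1.    0.   -0.01  0.    1.    0.01]
[ 0.  0. -1. -1.  0. -0.  0.  1.  0.]
[ 0.  0. -1. -1. -0. -0. -0.  1.  0.]
[-0.2   0.2   0.96  0.98  0.07  0.19 -0.03  0.98 -0.21]
(-1, -1)
[-0.09  0.   -1.   -1.   -0.    0.09 -0.    1.    0.  ]
[ 0.97 -0.   -0.23 -0.23  0.   -0.97  0.    1.    0.  ]
[ 0.78 -0.    0.63  0.63  0.   -0.78  0.    1.    0.  ]
[ 0.07 -0.01  1.    1.   -0.   -0.07  0.    1.    0.01]
[-0.73 -0.    0.68  0.68 -0.    0.73  0.    1.    0.  ]
[-0.73 -0.    0.68  0.68  0.    0.73 -0.    1.    0.  ]
[ 0.3   0.21  0.93  0.95 -0.03 -0.3  -0.03  0.98 -0.21]
[ 13.3 574.2 435.7  25.2 303.  347.4] [-28.5 -10.4   0.5 -21.6 -21.1   0.3  -8.4 -29.4   0.1   5.4 -29.8  -0.7
  18.  -24.4   1.   17.3 -24.8   3.3  -4.9 -27.7  -4.5]
```

```bash
python3 - <<'E'
s=open('fk.py').read()
s=s.replace("e,a,b,c,h,L=p","e,a,b,c,h,L,d=p").replace("+c*np.cos(A),0,h","+c*np.cos(A),d,h").replace("300,250]","300,250,-30]")
s=s.replace('if __name__','''C=R.from_matrix([[0,0,-1],[-1,0,0],[0,1,0]])
P=fit().x
LO=np.array([-2.75,-.82,.23,-1.56,.09,-2.92]);HI=np.array([2.75,2.05,2.67,4.7,2.69,2.92])
def ik(pos,Rt,q0,free=False):
    def f(q):
        x,r=fk(q,P,C=C); return np.r_[(x-pos)/100,(r.inv()*Rt).as_rotvec()]
    r=least_squares(f,np.clip(q0,LO+1e-3,HI-1e-3),bounds=(LO,HI));return r.x,np.linalg.norm(r.fun[:3])*100,np.linalg.norm(r.fun[3:])
def best(pos,Rt,n=40,seed=0):
    g=np.random.default_rng(seed);S=[]
    for i in range(n):
        q0=np.array([np.arctan2(pos[1],pos[0]),.4,2,g.uniform(-1.5,4.6),g.uniform(.1,2),g.uniform(-2.9,2.9)])
        q,a,b=ik(pos,Rt,q0)
        if a<.5 and b<.005 and not any(np.allclose(q,z,atol=.02) for z in S): S.append(q)
    return S
if __name__''')
open('fk.py','w').write(s)
E
python3 fk.py | tail -4
python3 - <<'E'
from fk import *
Rr=R.from_euler('z',RY);seat=R0+Rr.apply([2,0,51])
Rp=Rr*R.from_euler('y',-np.deg2rad(35))
n=Rp.apply([0,0,1])
mark=seat+Rp.apply([35,0,12])
print("mark",mark)
# plate placing with tool tilt about jaw axis (world tilt of tool)
for fl in (0,np.pi):
  for tilt in (-10,0,10,15,20,25,30,35):
    T=tool(RY,np.deg2rad(tilt))*R.from_euler('y',fl)
    print("place",round(fl,1),tilt,[x.round(2).tolist() for x in best(seat+1.6*n,T,15)])
E
```

```text
[-0.73 -0.    0.68  0.68  0.    0.73 -0.    1.    0.  ]
[ 0.3   0.21  0.93  0.95 -0.03 -0.3  -0.03  0.98 -0.21]
[  0.9 596.3 444.4  32.8 317.3 371.   30.3] [-0.1  0.  -0.1  0.2  0.   0.   0.1 -0.3  0.3 -0.2  0.1 -0.2 -0.1  0.1
 -0.2  0.   0.1  0.2 -0.  -0.2 -0.1]
mark [572.32198848  38.39959567  80.9049998 ]
place 0 -10 [[0.01, 0.66, 1.82, 0.03, 0.84, 1.67]]
place 0 0 [[0.02, 0.59, 1.97, 0.0, 0.58, 1.71]]
place 0 10 [[0.04, 0.55, 2.11, -0.09, 0.31, 1.81]]
place 0 15 [[0.05, 0.54, 2.19, -0.26, 0.17, 1.99]]
place 0 20 []
place 0 25 [[0.07, 0.55, 2.33, 3.6, 0.18, -1.85]]
place 0 30 [[0.09, 0.58, 2.39, 3.44, 0.36, -1.67]]
place 0 35 [[0.11, 0.62, 2.46, 3.39, 0.55, -1.6]]
place 3.1 -10 [[0.01, 0.66, 1.82, 0.03, 0.84, -1.47]]
place 3.1 0 [[0.02, 0.59, 1.97, 0.0, 0.58, -1.43]]
place 3.1 10 [[0.04, 0.55, 2.11, -0.09, 0.31, -1.33]]
place 3.1 15 [[0.05, 0.54, 2.19, -0.26, 0.17, -1.15]]
place 3.1 20 []
place 3.1 25 [[0.07, 0.55, 2.33, 3.6, 0.18, 1.29]]
place 3.1 30 [[0.09, 0.58, 2.39, 3.44, 0.36, 1.47]]
place 3.1 35 [[0.11, 0.62, 2.46, 3.39, 0.55, 1.54]]
```

The model fits to within 0.3 mm. A 35° tilt is reachable with the wrist flipped (q4≈3.4, q5≈0.55). I'll back off to the ordinary wrist, then flip it in free space by moving along a small cone around the forearm axis.

Run:
```python
from fk import *
o=st()
q,a,b=ik(np.array([550,40,230.]),tool(RY,.0),[0.05,.3,2,0,.5,1.75]);print(q.round(3),a,b)
print(row([550,40,230.],tool(RY,0.0)))
# interpolate in joints
for k in np.linspace(0,1,9)[1:]:
    x,r=fk(o["q"]+(q-o["q"])*k,P,C=C); print(x.round(), row(x,r)[0])
```

```text
t 6.5 tcp [555.29 -32.35 188.15] q [-0.042  0.255  2.321 -1.472  0.107  2.888] F [ 1.71  0.03 -2.75] M [ 0.09  0.46 -0.01] w 0.605
[0.018 0.344 1.826 0.    0.972 1.707] 7.181378349953992e-08 2.6409669865992494e-09
([-0.0399, 0.0619, -0.1754, -0.1006, -0.1895, -0.2573], 'dist', 84, 'deg', 34.2)
[577. -66. 203.] [0.0304, 0.0114, -0.0036, -0.0894, 0.0144, 0.1437]
[587. -91. 212.] [0.0537, 0.0234, -0.0168, -0.1304, 0.0145, 0.2506]
[ 587. -105.  217.] [0.0679, 0.0353, -0.0378, -0.1338, 0.0054, 0.3083]
[ 581. -105.  218.] [0.071, 0.0463, -0.0646, -0.1136, -0.0103, 0.3082]
[571. -90. 217.] [0.0619, 0.0554, -0.0946, -0.0856, -0.0332, 0.2473]
[562. -60. 216.] [0.0402, 0.0616, -0.1249, -0.0655, -0.0665, 0.1272]
[554. -16. 219.] [0.0059, 0.064, -0.1527, -0.067, -0.1162, -0.0448]
[550.  40. 230.] [-0.0399, 0.0619, -0.1754, -0.1006, -0.1895, -0.2573]
```

```bash
python3 -m inch '[[0.015,0.006,-0.002,-0.045,0.007,0.07,0.7],[0.03,0.011,-0.004,-0.09,0.014,0.14,0.7],[0.042,0.017,-0.01,-0.11,0.014,0.2,0.7],[0.054,0.023,-0.017,-0.13,0.014,0.25,0.7],[0.068,0.035,-0.038,-0.134,0.005,0.31,0.7],[0.071,0.046,-0.065,-0.114,-0.01,0.31,0.7],[0.062,0.055,-0.095,-0.086,-0.033,0.247,0.7],[0.04,0.062,-0.125,-0.066,-0.066,0.127,0.7],[0.006,0.064,-0.153,-0.067,-0.116,-0.045,0.7],[-0.04,0.062,-0.175,-0.1,-0.19,-0.257,0.7],[-0.04,0.062,-0.175,-0.1,-0.19,-0.257,0.7],[-0.04,0.062,-0.175,-0.1,-0.19,-0.257,0.7],[-0.04,0.062,-0.175,-0.1,-0.19,-0.257,0.7]]'
python3 - <<'E'
from fk import *
o=st()
E
```

```text
time_s: 7.8
tcp_pos: [549.2, 39.3, 229.0]
eef_rot: [-0.042, -0.705, 0.706, 0.042]
force: [-0.0, -0.1, -3.1]
width: 0.608
t 7.8 tcp [549.17  39.32 228.99] q [ 0.017  0.344  1.828 -0.002  0.969  1.707] F [-0.01 -0.12 -3.14] M [-0.01  0.01 -0.04] w 0.6076
```

```bash
cat >> fk.py <<'E'
def path(keys,per,o=None):
    o=o or get_obs(); q=np.array(o["q"]); out=[]
    for k,n in zip(keys,per):
        k=np.array(k)
        for i in range(1,n+1):
            x,r=fk(q+(k-q)*i/n,P,C=C); rr=row(x,r,o)[0]; out.append(rr)
            print([round(v,3) for v in rr],x.round().astype(int),(q+(k-q)*i/n).round(2)[3:])
        q=k
E
python3 - <<'E'
from fk import *
o=st()
Rr=R.from_euler('z',RY);seat=R0+Rr.apply([2,0,51]);n=tool(RY,np.deg2rad(35)).apply([0,-1,0])
hv=seat+1.6*n+Rr.apply([3,0,70])
q,a,b=ik(hv,tool(RY,np.deg2rad(35)),[.1,.5,2.4,3.4,.5,-1.6]);print(hv,q.round(3),a,b)
A,_,_=ik(np.array([550,40,230.]),tool(RY,.35),[0.05,.3,2,0,.3,1.75]);print(A)
M=A.copy();M[3]=q[3];M[5]=q[5];M[4]=.3
A2=A.copy();A2[4]=.3
path([A2,M,q],[6,18,6])
E
```

```text
t 7.8 tcp [549.17  39.32 228.99] q [ 0.017  0.344  1.828 -0.002  0.969  1.707] F [-0.01 -0.12 -3.14] M [-0.01  0.01 -0.04] w 0.6076
[552.75388985  40.71940834 122.31064327] [ 0.103  0.425  2.417  3.547  0.325 -1.775] 3.4642146554372475e-13 1.006115688561674e-15
[ 0.05816482  0.20009176  2.10858504 -0.12772626  0.49130479  1.84923594]
[0.001, 0.001, 0.029, -0.052, 0.007, 0.001] [562  37 227] [-0.02  0.86  1.73]
[0.0, 0.002, 0.057, -0.102, 0.002, -0.003] [575  37 229] [-0.04  0.75  1.75]
[-0.002, 0.002, 0.086, -0.147, -0.014, -0.013] [586  38 232] [-0.06  0.63  1.78]
[-0.005, 0.001, 0.114, -0.188, -0.04, -0.029] [597  41 239] [-0.09  0.52  1.8 ]
[-0.01, -0.001, 0.142, -0.222, -0.077, -0.052] [606  46 248] [-0.11  0.41  1.83]
[-0.017, -0.003, 0.17, -0.248, -0.123, -0.081] [613  52 260] [-0.13  0.3   1.85]
[-0.035, -0.01, 0.167, -0.231, -0.121, -0.168] [612  74 259] [0.08 0.3  1.65]
[-0.053, -0.017, 0.167, -0.226, -0.133, -0.257] [613  96 262] [0.28 0.3  1.45]
[-0.071, -0.023, 0.171, -0.234, -0.158, -0.342] [617 117 268] [0.48 0.3  1.25]
[-0.088, -0.029, 0.178, -0.254, -0.195, -0.421] [6
[... 923 characters left out ...]
0.354, -0.817, -0.769, -0.239] [759  75 421] [ 3.14  0.3  -1.37]
[-0.049, 0.015, 0.356, -0.827, -0.762, -0.15] [759  53 420] [ 3.34  0.3  -1.57]
[-0.031, 0.023, 0.353, -0.824, -0.743, -0.063] [756  31 415] [ 3.55  0.3  -1.77]
[-0.026, 0.02, 0.327, -0.729, -0.51, -0.067] [732  35 356] [ 3.55  0.3  -1.77]
[-0.021, 0.016, 0.3, -0.616, -0.29, -0.065] [704  37 301] [ 3.55  0.31 -1.77]
[-0.017, 0.012, 0.274, -0.486, -0.085, -0.059] [672  40 250] [ 3.55  0.31 -1.77]
[-0.011, 0.008, 0.247, -0.342, 0.103, -0.047] [635  41 203] [ 3.55  0.32 -1.77]
[-0.006, 0.004, 0.221, -0.183, 0.274, -0.03] [596  41 160] [ 3.55  0.32 -1.77]
[-0.001, 0.0, 0.194, -0.014, 0.427, -0.008] [553  41 122] [ 3.55  0.32 -1.77]
```

```bash
python3 -m inch '[[0.001,0.001,0.029,-0.052,0.007,0.001,0.7],[0,0.002,0.057,-0.102,0.002,-0.003,0.7],[-0.002,0.002,0.086,-0.147,-0.014,-0.013,0.7],[-0.005,0.001,0.114,-0.188,-0.04,-0.029,0.7],[-0.01,-0.001,0.142,-0.222,-0.077,-0.052,0.7],[-0.017,-0.003,0.17,-0.248,-0.123,-0.081,0.7],[-0.035,-0.01,0.167,-0.231,-0.121,-0.168,0.7],[-0.053,-0.017,0.167,-0.226,-0.133,-0.257,0.7],[-0.071,-0.023,0.171,-0.234,-0.158,-0.342,0.7],[-0.088,-0.029,0.178,-0.254,-0.195,-0.421,0.7],[-0.103,-0.034,0.189,-0.285,-0.242,-0.49,0.7],[-0.116,-0.038,0.203,-0.326,-0.297,-0.547,0.7]]'
python3 - <<'E'
from fk import *
o=st()
Rr=R.from_euler('z',RY);seat=R0+Rr.apply([2,0,51]);n=tool(RY,np.deg2rad(35)).apply([0,-1,0])
hv=seat+1.6*n+Rr.apply([3,0,70])
q,a,b=ik(hv,tool(RY,np.deg2rad(35)),[.1,.5,2.4,3.4,.5,-1.6])
M=o["q"].copy();M[3]=q[3];M[5]=q[5];M[4]=.3
path([M],[14])
E
```

```text
time_s: 9.0
tcp_pos: [645.6, 165.5, 302.4]
eef_rot: [0.225, 0.772, -0.548, 0.23]
force: [0.3, 1.6, -3.6]
width: 0.605
t 9.0 tcp [645.63 165.53 302.36] q [0.057 0.201 2.11  1.101 0.3   0.634] F [ 0.29  1.6  -3.59] M [-0.28  0.59  0.03] w 0.6049
[-0.009, -0.002, 0.014, -0.064, -0.002, -0.039] [657 173 315] [1.28 0.3  0.46]
[-0.015, -0.003, 0.029, -0.135, -0.008, -0.067] [669 178 329] [1.45 0.3  0.29]
[-0.018, -0.005, 0.045, -0.209, -0.017, -0.084] [682 179 343] [1.63 0.3  0.12]
[-0.018, -0.006, 0.062, -0.285, -0.03, -0.087] [695 177 357] [ 1.8   0.3  -0.05]
[-0.016, -0.007, 0.078, -0.359, -0.046, -0.077] [708 172 371] [ 1.97  0.3  -0.23]
[-0.011, -0.007, 0.094, -0.43, -0.065, -0.055] [720 164 383] [ 2.15  0.3  -0.4 ]
[-0.003, -0.008, 0.108, -0.495, -0.085, -0.021] [730 152 394] [ 2.32  0.3  -0.57]
[0.007, -0.007, 0.122, -0.553, -0.107, 0.025] [740 139 404] [ 2.5   0.3  -0.74]
[0.019, -0.007, 0.133, -0.601, -0.13, 0.079] [748 123 411] [ 2.67  0.3  -0.91]
[0.033, -0.006, 0.142, -0.639, -0.152, 0.142] [753 105 416] [ 2.85  0.3  -1.09]
[0.048, -0.004, 0.148, -0.665, -0.174, 0.211] [757  87 419] [ 3.02  0.3  -1.26]
[0.064, -0.003, 0.152, -0.678, -0.195, 0.283] [759  68 420] [ 3.2   0.3  -1.43]
[0.081, -0.001, 0.153, -0.678, -0.213, 0.358] [758  49 418] [ 3.37  0.3  -1.6 ]
[0.097, 0.002, 0.151, -0.665, -0.229, 0.431] [755  30 413] [ 3.55  0.3  -1.77]
```

The arm follows the model exactly. I'll continue the flip.

```bash
python3 -m inch '[[-0.009,-0.002,0.014,-0.064,-0.002,-0.039,0.7],[-0.015,-0.003,0.029,-0.135,-0.008,-0.067,0.7],[-0.018,-0.005,0.045,-0.209,-0.017,-0.084,0.7],[-0.018,-0.006,0.062,-0.285,-0.03,-0.087,0.7],[-0.016,-0.007,0.078,-0.359,-0.046,-0.077,0.7],[-0.011,-0.007,0.094,-0.43,-0.065,-0.055,0.7],[-0.003,-0.008,0.108,-0.495,-0.085,-0.021,0.7],[0.007,-0.007,0.122,-0.553,-0.107,0.025,0.7],[0.019,-0.007,0.133,-0.601,-0.13,0.079,0.7],[0.033,-0.006,0.142,-0.639,-0.152,0.142,0.7],[0.048,-0.004,0.148,-0.665,-0.174,0.211,0.7],[0.064,-0.003,0.152,-0.678,-0.195,0.283,0.7],[0.081,-0.001,0.153,-0.678,-0.213,0.358,0.7],[0.097,0.002,0.151,-0.665,-0.229,0.431,0.7]]'
python3 - <<'E'
from fk import *
o=st()
Rr=R.from_euler('z',RY);seat=R0+Rr.apply([2,0,51]);n=tool(RY,np.deg2rad(35)).apply([0,-1,0])
hv=seat+1.6*n+Rr.apply([3,0,60])
q,a,b=ik(hv,tool(RY,np.deg2rad(35)),[.1,.5,2.4,3.4,.5,-1.6])
path([q],[8])
E
```

```text
time_s: 10.4
tcp_pos: [753.7, 29.7, 411.2]
eef_rot: [0.432, 0.608, -0.589, 0.312]
force: [0.6, -0.1, -2.5]
width: 0.606
t 10.4 tcp [753.73  29.73 411.18] q [ 0.058  0.201  2.113  3.554  0.3   -1.782] F [ 0.55 -0.09 -2.52] M [0.09 0.82 0.01] w 0.6062
[0.002, -0.003, -0.02, 0.193, 0.02, 0.018] [737  33 366] [ 3.55  0.31 -1.78]
[0.005, -0.007, -0.039, 0.381, 0.028, 0.037] [717  35 323] [ 3.54  0.31 -1.77]
[0.007, -0.01, -0.059, 0.566, 0.022, 0.059] [696  37 282] [ 3.54  0.32 -1.77]
[0.01, -0.014, -0.079, 0.747, 0.004, 0.082] [671  39 243] [ 3.53  0.33 -1.76]
[0.012, -0.018, -0.098, 0.923, -0.026, 0.108] [644  40 206] [ 3.53  0.34 -1.75]
[0.015, -0.022, -0.118, 1.094, -0.068, 0.135] [616  41 172] [ 3.52  0.34 -1.75]
[0.018, -0.026, -0.138, 1.259, -0.121, 0.164] [585  41 141] [ 3.52  0.35 -1.74]
[0.02, -0.03, -0.157, 1.416, -0.185, 0.194] [553  41 112] [ 3.51  0.36 -1.74]
```

```bash
python3 -m inch '[[0.002,-0.003,-0.02,0.193,0.02,0.018,0.7],[0.005,-0.007,-0.039,0.381,0.028,0.037,0.7],[0.007,-0.01,-0.059,0.566,0.022,0.059,0.7],[0.01,-0.014,-0.079,0.747,0.004,0.082,0.7],[0.012,-0.018,-0.098,0.923,-0.026,0.108,0.7],[0.012,-0.018,-0.098,0.923,-0.026,0.108,0.7],[0.012,-0.018,-0.098,0.923,-0.026,0.108,0.7]]'
python3 - <<'E'
from fk import *
o=st()
Rr=R.from_euler('z',RY);seat=R0+Rr.apply([2,0,51]);T=tool(RY,np.deg2rad(35));n=T.apply([0,-1,0])
print(row(seat+1.6*n+Rr.apply([3,0,50]),T))
E
```

```text
time_s: 11.1
tcp_pos: [643.4, 39.9, 205.0]
eef_rot: [-0.321, -0.647, 0.654, -0.226]
force: [0.6, 0.6, -2.4]
width: 0.604
t 11.1 tcp [643.43  39.9  205.04] q [ 0.085  0.359  2.31   3.517  0.337 -1.746] F [ 0.59  0.59 -2.41] M [ 0.13  0.68 -0.05] w 0.6038
([0.0084, -0.0114, -0.0582, 0.5439, 0.0299, 0.0609], 'dist', 137, 'deg', 10.8)
```

```bash
python3 -m inch '[[0.002,-0.003,-0.015,0.14,0.007,0.015,0.7],[0.004,-0.006,-0.03,0.28,0.015,0.03,0.7],[0.006,-0.009,-0.045,0.42,0.022,0.045,0.7],[0.008,-0.011,-0.058,0.544,0.03,0.061,0.7],[0.008,-0.011,-0.058,0.544,0.03,0.061,0.7],[0.008,-0.011,-0.058,0.544,0.03,0.061,0.7],[0.008,-0.011,-0.058,0.544,0.03,0.061,0.7]]'
python3 - <<'E'
from fk import *
o=st()
Rr=R.from_euler('z',RY);seat=R0+Rr.apply([2,0,51]);T=tool(RY,np.deg2rad(35));n=T.apply([0,-1,0])
print(row(seat+1.6*n+Rr.apply([3,0,50]),T))
t=vision.capture('top');s=vision.capture('scene')
Rp=Rr*R.from_euler('y',-np.deg2rad(35))
# predicted plate outline
org=o['tcp_pos']+R.from_quat(o['eef_rot']).apply([0,1.6,0]); Rq=R.from_quat(o['eef_rot'])
def ov(c,x0,y0,w,h):
    im=crop(c,x0,y0,w,h,5,0)
    for z in (0,12):
        pts=Rq.apply([[-75,-z,-27],[-75,-z,27],[75,-z,27],[75,-z,-27]])+org
        cv2.polylines(im,[((proj(c,pts)-[x0,y0]+.5)*5).round().astype(int)],True,(0,255,0),1)
    return im
a=ov(t,255,165,100,115);b=ov(s,235,120,110,115)
cv2.imwrite('pics/p4.png',cv2.resize(np.hstack([a,b]),None,fx=.75,fy=.75))
E
```

```text
time_s: 11.8
tcp_pos: [554.5, 40.8, 103.6]
eef_rot: [-0.254, -0.661, 0.685, -0.174]
force: [-0.0, 0.1, -3.7]
width: 0.604
t 11.8 tcp [554.5   40.75 103.64] q [ 0.102  0.479  2.429  3.475  0.389 -1.698] F [-0.05  0.09 -3.69] M [ 0.09  0.53 -0.03] w 0.6044
([0.0006, -0.0005, -0.0013, 0.0087, 0.0003, 0.001], 'dist', 2, 'deg', 0.3)
```

View pics/p4.png

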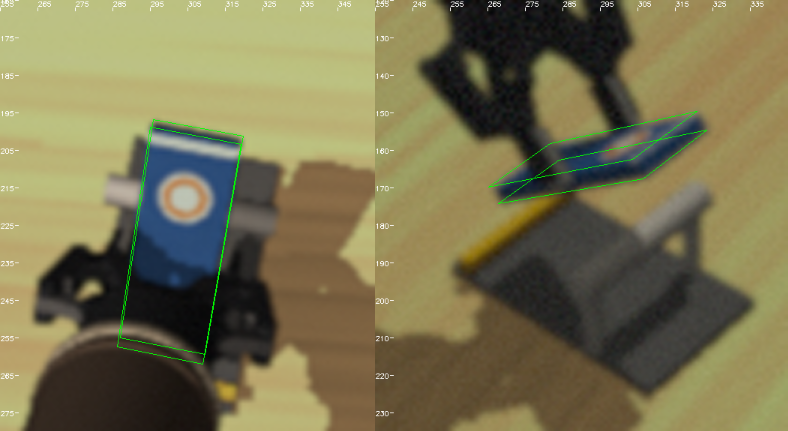

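The plate is tilted at 35° over the rest and matches the predicted outline in both views; the scene camera shows the same 1 px bias as before. Now I'll lower it.

```bash
cat > seat.py <<'E'
from fk import *
o=st()
R0=np.array([548.2,40.7,0])
Rr=R.from_euler('z',RY);seat=R0+Rr.apply([2,0,51]);T=tool(RY,np.deg2rad(35));n=T.apply([0,-1,0])
tc=seat+1.6*n
print('err rest frame',Rr.inv().apply(o['tcp_pos']-tc).round(2),'F rest',Rr.inv().apply(o['force']).round(2))
for d in ([2.5,0,20],[2.5,0,8],[2,0,4],[2,0,2],[1,0,1],[0,0,0],[-1,0,-1]): print(d,row(tc+Rr.apply(d),T)[0])
E
python3 seat.py
```

```text
t 11.9 tcp [554.12  40.73 103.49] q [ 0.102  0.479  2.429  3.475  0.389 -1.698] F [ 0.17 -0.78 -1.86] M [ 0.08  0.59 -0.01] w 0.6101
err rest frame [ 4.79  0.72 51.18] F rest [ 0.26 -0.75 -1.86]
[2.5, 0, 20] [0.0005, -0.0005, -0.0011, 0.0794, 0.0966, 0.0032]
[2.5, 0, 8] [0.0005, -0.0005, -0.0011, 0.107, 0.1358, 0.0033]
[2, 0, 4] [0.0005, -0.0005, -0.0011, 0.1179, 0.1478, 0.0033]
[2, 0, 2] [0.0005, -0.0005, -0.0011, 0.1225, 0.1543, 0.0034]
[1, 0, 1] [0.0005, -0.0005, -0.0011, 0.1281, 0.1553, 0.0034]
[0, 0, 0] [0.0005, -0.0005, -0.0011, 0.1336, 0.1562, 0.0034]
[-1, 0, -1] [0.0005, -0.0005, -0.0011, 0.1392, 0.1572, 0.0034]
```

```bash
python3 -m inch '[[0,0,-0.001,0.04,0.05,0.003,0.7],[0,0,-0.001,0.08,0.097,0.003,0.7],[0,0,-0.001,0.095,0.12,0.003,0.7],[0,0,-0.001,0.107,0.136,0.003,0.7],[0,0,-0.001,0.113,0.142,0.003,0.7],[0,0,-0.001,0.118,0.148,0.003,0.7],[0,0,-0.001,0.118,0.148,0.003,0.7],[0,0,-0.001,0.118,0.148,0.003,0.7]]'; python3 seat.py
```

```text
time_s: 12.7
tcp_pos: [551.4, 40.4, 56.6]
eef_rot: [-0.253, -0.661, 0.685, -0.172]
force: [-0.2, 0.5, -2.9]
width: 0.605
t 12.7 tcp [551.42  40.44  56.56] q [ 0.101  0.61   2.453  3.385  0.535 -1.599] F [-0.19  0.52 -2.92] M [ 0.08  0.55 -0.02] w 0.6054
err rest frame [2.15 0.12 4.25] F rest [-0.25  0.5  -2.92]
[2.5, 0, 20] [0.0006, -0.0005, -0.0002, -0.0373, -0.0508, 0.0003]
[2.5, 0, 8] [0.0006, -0.0005, -0.0002, -0.0098, -0.0115, 0.0004]
[2, 0, 4] [0.0006, -0.0005, -0.0002, 0.0011, 0.0005, 0.0005]
[2, 0, 2] [0.0006, -0.0005, -0.0002, 0.0057, 0.007, 0.0005]
[1, 0, 1] [0.0006, -0.0005, -0.0002, 0.0112, 0.008, 0.0005]
[0, 0, 0] [0.0006, -0.0005, -0.0002, 0.0168, 0.009, 0.0005]
[-1, 0, -1] [0.0006, -0.0005, -0.0002, 0.0224, 0.01, 0.0005]
```

```bash
python3 -m inch '[[0,0,0,0.006,0.007,0,0.7],[0,0,0,0.006,0.007,0,0.7],[0,0,0,0.006,0.007,0,0.7]]'; python3 seat.py | head -2;  python3 -m inch '[[0,0,0,0.006,0.001,0,0.7],[0,0,0,0.006,0.001,0,0.7],[0,0,0,0.006,0.001,0,0.7]]'; python3 seat.py
```

```text
time_s: 13.0
tcp_pos: [551.2, 40.5, 54.3]
eef_rot: [-0.253, -0.661, 0.685, -0.172]
force: [0.5, -0.6, -1.9]
width: 0.607
t 13.0 tcp [551.24  40.47  54.3 ] q [ 0.101  0.617  2.454  3.382  0.543 -1.596] F [ 0.45 -0.62 -1.91] M [ 0.05  0.53 -0.03] w 0.6066
err rest frame [1.96 0.13 1.99] F rest [ 0.52 -0.56 -1.91]
time_s: 13.3
tcp_pos: [550.1, 40.6, 53.2]
eef_rot: [-0.253, -0.661, 0.685, -0.172]
force: [0.1, -0.6, -2.8]
width: 0.604
t 13.3 tcp [550.13  40.62  53.21] q [ 0.102  0.62   2.457  3.381  0.549 -1.593] F [ 0.06 -0.65 -2.77] M [ 0.07  0.53 -0.02] w 0.604
err rest frame [0.85 0.15 0.9 ] F rest [ 0.13 -0.64 -2.77]
[2.5, 0, 20] [0.0006, -0.0005, -0.0002, -0.0493, -0.0588, 0.0004]
[2.5, 0, 8] [0.0006, -0.0005, -0.0002, -0.0217, -0.0195, 0.0005]
[2, 0, 4] [0.0006, -0.0005, -0.0002, -0.0109, -0.0075, 0.0006]
[2, 0, 2] [0.0006, -0.0005, -0.0002, -0.0063, -0.001, 0.0006]
[1, 0, 1] [0.0006, -0.0005, -0.0002, -0.0007, 0.0, 0.0006]
[0, 0, 0] [0.0006, -0.0005, -0.0002, 0.0048, 0.001, 0.0006]
[-1, 0, -1] [0.0006, -0.0005, -0.0002, 0.0104, 0.002, 0.0006]
```

No contact yet. I'll go on down in 1 mm steps.

```bash
python3 -m inch '[[0,0,0,0.004,0.003,0,0.7],[0,0,0,0.004,0.003,0,0.7],[0,0,0,0.004,0.003,0,0.7]]' >/dev/null; python3 seat.py | sed -n 1,2p;  python3 -m inch '[[0,0,0,0.003,0.004,0,0.7],[0,0,0,0.003,0.004,0,0.7],[0,0,0,0.003,0.004,0,0.7]]' >/dev/null; python3 seat.py| sed -n 1,2p
```

```text
t 13.6 tcp [550.05  40.63  52.39] q [ 0.102  0.623  2.458  3.379  0.554 -1.591] F [-1.74  1.24  4.6 ] M [-0.06  0.01 -0.03] w 0.6067
err rest frame [0.77 0.15 0.07] F rest [-1.88  1.02  4.6 ]
t 13.9 tcp [550.09  40.67  52.16] q [ 0.103  0.625  2.46   3.378  0.56  -1.589] F [-11.27   0.42  24.15] M [-0.18 -0.51 -0.15] w 0.6053
err rest frame [ 0.79  0.19 -0.15] F rest [-11.24  -0.91  24.15]
```

The plate touched down exactly at the seat height. I'll back off to relieve the push, then open.

```bash
python3 -m inch '[[0,0,0,0,-0.003,0,0.7],[0,0,0,0,-0.003,0,0.7],[0,0,0,0,-0.003,0,0.35],[0,0,0,0,-0.003,0,0.3],[0,0,0,0,-0.003,0,0.2],[0,0,0,0,-0.003,0,0],[0,0,0,0,-0.003,0,0],[0,0,0,0,-0.003,0,0]]'; python3 seat.py | sed -n 1,2p
python3 - <<'E'
from h import *
t=vision.capture('top');s=vision.capture('scene')
a=crop(t,255,165,100,115,5,0);b=crop(s,235,120,110,115,5,0)
cv2.imwrite('pics/p5.png',cv2.resize(np.hstack([a,b]),None,fx=.75,fy=.75))
E
```

```text
time_s: 14.7
tcp_pos: [549.7, 40.7, 52.8]
eef_rot: [-0.254, -0.661, 0.685, -0.174]
force: [-0.6, -0.1, 0.7]
width: 1.0
t 14.7 tcp [549.71  40.68  52.78] q [ 0.103  0.623  2.46   3.378  0.559 -1.59 ] F [-0.58 -0.07  0.67] M [0.04 0.28 0.  ] w 1.0003
err rest frame [0.42 0.15 0.47] F rest [-0.57 -0.14  0.67]
```

View pics/p5.png

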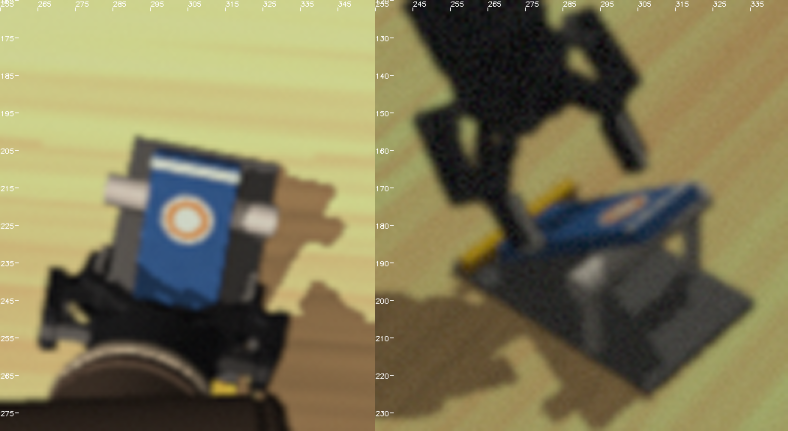

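The plate leans on the tube behind the lip, centred, with its mark up at (302,222) in the top view. I'll retreat along its normal.

```bash
python3 -m inch '[[0,0,0,0,-0.05,0,0],[0,0,0,0,-0.15,0,0],[0,0,0,0,-0.35,0,0],[0,0,0,0,-0.5,0,0],[0,0,0,0,-0.6,0,0],[0,0,0,0,-0.6,0,0],[0,0,0,0,-0.6,0,0]]'
python3 - <<'E'
from fk import *
st()
t=vision.capture('top');s=vision.capture('scene')
import pickle;pickle.dump((t,s),open('c1.pkl','wb'))
a=crop(t,270,185,65,95,7,0)[:630];b=crop(s,245,155,90,70,7,0)
H=max(a.shape[0],b.shape[0]);a,b=[cv2.copyMakeBorder(x,0,H-x.shape[0],0,0,0) for x in(a,b)]
cv2.imwrite('pics/p6.png',cv2.resize(np.hstack([a,b]),None,fx=5/7,fy=5/7))
E
```

```text
time_s: 15.5
tcp_pos: [464.3, 50.7, 176.1]
eef_rot: [-0.255, -0.661, 0.684, -0.174]
force: [1.0, -0.6, -0.0]
width: 1.006
t 15.5 tcp [464.3   50.74 176.14] q [ 0.175  0.201  2.547  3.831  0.262 -2.   ] F [ 0.96 -0.56 -0.02] M [0.02 0.24 0.05] w 1.0063
```

View pics/p6.png

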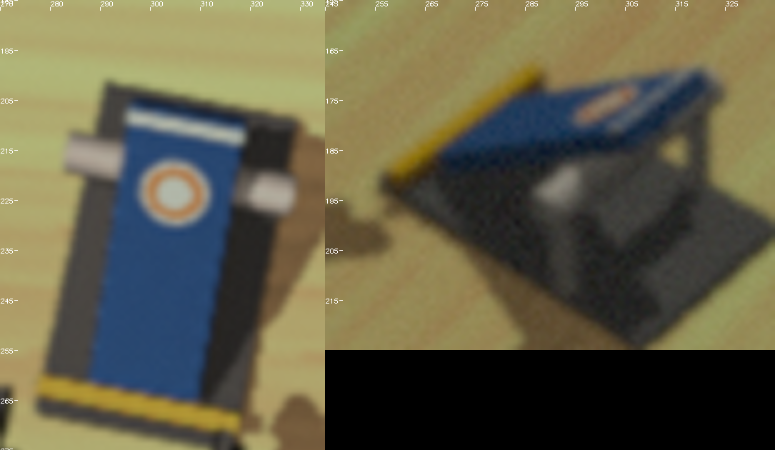

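Run:
```python
from fk import *
import pickle
t,s=pickle.load(open('c1.pkl','rb'))
print('tri',tri(t,(304.4,223.2),s,(301.0,175.4)),'top@81',onz(t,[(304.4,223.2)],81),'scene@81',onz(s,[(301.0,175.4)],81))
R0=np.array([548.2,40.7,0]);Rr=R.from_euler('z',RY);Rp=Rr*R.from_euler('y',-np.deg2rad(35));n=Rp.apply([0,0,1])
mark=R0+Rr.apply([2,0,51])+Rp.apply([35,0,12]);print('model mark',mark)
T=tool(RY,np.deg2rad(35))
for d in(67,120):
  for fl in(0,np.pi):
    print(d,fl,[x.round(2).tolist() for x in best(mark+d*n,T*R.from_euler('y',fl),15)])
for yaw in (-.06,-.06-np.pi/2,-.06+np.pi/2):
  for fl in(0,np.pi):
    print('gauge',yaw,fl,[x.round(2).tolist() for x in best(np.array([426,-329.2,85]),tool(yaw)*R.from_euler('y',fl),12)])
```

```text
tri (array([572.72472255,  39.0137457 ,  78.78761745]), np.float64(3.0822864842748143)) top@81 [[571.23813297  37.85103915  81.        ]] scene@81 [[575.17836311  38.28524994  81.        ]]
model mark [571.82198848  37.89959567  80.9049998 ]
67 0 [[0.11, 0.38, 2.45, 3.59, 0.31, -1.81]]
67 3.141592653589793 [[0.11, 0.38, 2.45, 3.59, 0.31, 1.33]]
120 0 [[0.14, 0.23, 2.46, 3.92, 0.21, -2.13]]
120 3.141592653589793 [[0.14, 0.23, 2.46, 3.92, 0.21, 1.01]]
gauge -0.06 0 [[-0.71, 0.53, 1.98, 0.0, 0.64, 0.92]]
gauge -0.06 3.141592653589793 [[-0.71, 0.53, 1.98, -0.0, 0.64, -2.22]]
gauge -1.6307963267948966 0 [[-0.71, 0.53, 1.98, 0.0, 0.64, 2.49]]
gauge -1.6307963267948966 3.141592653589793 [[-0.71, 0.53, 1.98, 0.0, 0.64, -0.65]]
gauge 1.5107963267948965 0 [[-0.71, 0.53, 1.98, 0.0, 0.64, -0.65]]
gauge 1.5107963267948965 3.141592653589793 [[-0.71, 0.53, 1.98, -0.0, 0.64, 2.49]]
```

Run:
```python
from fk import *
o=st()
g,a,b=ik(np.array([426,-329.2,200.]),tool(-.066),[-.7,.5,1.9,0,.7,.9]);print(g.round(3),a,b)
path([[.0,.1,2.2,2.2,.3,-.45],[-.4,.2,2.0,.3,.5,1.0],g],[9,10,4])
```

```text
t 15.6 tcp [464.15  50.5  174.81] q [ 0.175  0.205  2.546  3.831  0.262 -2.   ] F [0.66 0.48 0.49] M [0.06 0.27 0.03] w 0.9987
[-0.714  0.362  1.887  0.     0.893  0.923] 7.594980565806349e-08 1.8437618731026086e-09
[-0.014, 0.006, 0.022, -0.174, 0.003, -0.06] [502  61 199] [ 3.65  0.27 -1.83]
[-0.028, 0.012, 0.042, -0.34, -0.007, -0.118] [536  72 225] [ 3.47  0.27 -1.66]
[-0.043, 0.016, 0.059, -0.497, -0.029, -0.174] [566  82 252] [ 3.29  0.27 -1.48]
[-0.058, 0.02, 0.074, -0.642, -0.059, -0.225] [593  92 280] [ 3.11  0.28 -1.31]
[-0.072, 0.022, 0.087, -0.776, -0.096, -0.272] [616 101 307] [ 2.92  0.28 -1.14]
[-0.085, 0.023, 0.098, -0.897, -0.138, -0.311] [635 108 333] [ 2.74  0.29 -0.97]
[-0.097, 0.023, 0.105, -1.006, -0.183, -0.342] [652 114 357] [ 2.56  0.29 -0.79]
[-0.107, 0.022, 0.111, -1.103, -0.228, -0.364] [666 118 381] [ 2.38  0.3  -0.62]
[-0.115, 0.021, 0.115, -1.189, -0.272, -0.374] [677 119 402] [ 2.2   0.3  -0.45]
[-0.117, 0.013, 0.108, -1.197, -0.246, -0.336] [682 109 398] [ 2.01  0.32 -0.31]
[-0.117, 0.006, 0.098, -1.191, -0.214, -0.285] [683  96 390] [ 1.82  0.34 -0.1
[... 254 characters left out ...]
, 0.034, -1.039, -0.058, 0.087] [664   5 336] [1.06 0.42 0.42]
[-0.074, -0.018, 0.015, -0.981, -0.023, 0.232] [653 -31 321] [0.87 0.44 0.57]
[-0.055, -0.019, -0.005, -0.919, 0.004, 0.399] [639 -71 306] [0.68 0.46 0.71]
[-0.032, -0.019, -0.025, -0.857, 0.021, 0.586] [ 624 -116  294] [0.49 0.48 0.86]
[-0.005, -0.017, -0.043, -0.797, 0.023, 0.793] [ 606 -166  285] [0.3 0.5 1. ]
[-0.002, -0.021, -0.08, -0.639, 0.042, 0.982] [ 571 -209  258] [0.23 0.6  0.98]
[-0.001, -0.022, -0.118, -0.465, 0.034, 1.17] [ 529 -252  234] [0.15 0.7  0.96]
[-0.002, -0.02, -0.156, -0.278, -0.003, 1.353] [ 480 -292  215] [0.08 0.8  0.94]
[-0.004, -0.016, -0.196, -0.083, -0.069, 1.526] [ 426 -329  200] [0.   0.89 0.92]
```

```bash
python3 -m inch '[[-0.014,0.006,0.022,-0.174,0.003,-0.06,0],[-0.028,0.012,0.042,-0.34,-0.007,-0.118,0],[-0.043,0.016,0.059,-0.497,-0.029,-0.174,0],[-0.058,0.02,0.074,-0.642,-0.059,-0.225,0],[-0.072,0.022,0.087,-0.776,-0.096,-0.272,0],[-0.085,0.023,0.098,-0.897,-0.138,-0.311,0],[-0.085,0.023,0.098,-0.897,-0.138,-0.311,0]]'
python3 - <<'E'
from fk import *
o=st()
g,a,b=ik(np.array([426,-329.2,200.]),tool(-.066),[-.7,.5,1.9,0,.7,.9])
path([[.0,.12,2.15,2.2,.3,-.45],[-.4,.2,2.0,.3,.5,1.0],g],[4,10,5])
E
```

```text
time_s: 16.3
tcp_pos: [638.3, 108.3, 333.8]
eef_rot: [0.351, 0.705, -0.546, 0.286]
force: [-0.8, -0.3, -0.9]
width: 0.998
t 16.3 tcp [638.26 108.33 333.83] q [ 0.057  0.138  2.312  2.744  0.292 -0.969] F [-0.81 -0.32 -0.86] M [-0.06  0.37 -0.04] w 0.9982
[-0.01, 0.001, 0.008, -0.111, 0.014, -0.039] [657 113 356] [ 2.61  0.29 -0.84]
[-0.018, 0.0, 0.014, -0.217, 0.022, -0.072] [674 117 378] [ 2.47  0.3  -0.71]
[-0.026, -0.0, 0.02, -0.319, 0.025, -0.099] [690 119 399] [ 2.34  0.3  -0.58]
[-0.032, -0.002, 0.024, -0.417, 0.024, -0.118] [704 119 419] [ 2.2   0.3  -0.45]
[-0.034, -0.008, 0.015, -0.41, 0.037, -0.069] [706 108 413] [ 2.01  0.32 -0.31]
[-0.034, -0.014, 0.003, -0.388, 0.047, -0.007] [705  94 404] [ 1.82  0.34 -0.16]
[-0.032, -0.019, -0.011, -0.352, 0.054, 0.07] [701  77 391] [ 1.63  0.36 -0.02]
[-0.027, -0.023, -0.028, -0.306, 0.055, 0.164] [695  57 376] [1.44 0.38 0.13]
[-0.019, -0.027, -0.046, -0.252, 0.049, 0.277] [687  32 360] [1.25 0.4  0.27]
[-0.007, -0.03, -0.066, -0.192, 0.033, 0.408] [675   2 342] [1.06 0.42 0.42]
[0.009, -0.032, -0.086, -0.13, 0.005, 0.559] [661 -33 325] [0.87 0.44 0.57]
[0.029, -0.033, -0.106, -0.07, -0.036, 0.727] [645 -73 309] [0.68 0.46 0.71]
[0.053, -0.033, -0.126, -0.016, -0.093, 0.912] [ 626 -117  295] [0.49 0.48 0.86]
[0.08, -0.033, -0.144, 0.03, -0.167, 1.11] [ 606 -166  285] [0.3 0.5 1. ]
[0.083, -0.033, -0.173, 0.138, -0.227, 1.264] [ 578 -201  263] [0.24 0.58 0.98]
[0.085, -0.03, -0.203, 0.25, -0.307, 1.413] [ 546 -235  243] [0.18 0.66 0.97]
[0.086, -0.026, -0.234, 0.365, -0.406, 1.555] [ 510 -268  226] [0.12 0.74 0.95]
[0.086, -0.02, -0.265, 0.483, -0.523, 1.688] [ 470 -300  212] [0.06 0.81 0.94]
[0.085, -0.011, -0.296, 0.601, -0.657, 1.81] [ 426 -329  200] [0.   0.89 0.92]
```

```bash
python3 -m inch '[[-0.01,0.001,0.008,-0.111,0.014,-0.039,0],[-0.018,0,0.014,-0.217,0.022,-0.072,0],[-0.026,0,0.02,-0.319,0.025,-0.099,0],[-0.032,-0.002,0.024,-0.417,0.024,-0.118,0],[-0.034,-0.008,0.015,-0.41,0.037,-0.069,0],[-0.034,-0.014,0.003,-0.388,0.047,-0.007,0],[-0.032,-0.019,-0.011,-0.352,0.054,0.07,0],[-0.027,-0.023,-0.028,-0.306,0.055,0.164,0],[-0.019,-0.027,-0.046,-0.252,0.049,0.277,0],[-0.007,-0.03,-0.066,-0.192,0.033,0.408,0],[0.009,-0.032,-0.086,-0.13,0.005,0.559,0],[0.029,-0.033,-0.106,-0.07,-0.036,0.727,0],[0.053,-0.033,-0.126,-0.016,-0.093,0.912,0],[0.053,-0.033,-0.126,-0.016,-0.093,0.912,0]]'
python3 - <<'E'
from fk import *
o=st()
g,a,b=ik(np.array([426,-329.2,200.]),tool(-.066),[-.7,.5,1.9,0,.7,.9])
path([g],[8])
print(row([426,-329.2,200.],tool(-.066)))
E
```

```text
time_s: 17.7
tcp_pos: [624.6, -120.6, 291.8]
eef_rot: [0.198, 0.697, -0.667, 0.176]
force: [0.7, 1.1, 0.5]
width: 0.999
t 17.7 tcp [ 624.62 -120.58  291.78] q [-0.363  0.196  2.014  0.475  0.481  0.866] F [0.69 1.09 0.5 ] M [0.01 0.23 0.06] w 0.9994
[0.003, -0.002, -0.019, 0.083, 0.016, 0.107] [ 608 -146  277] [0.42 0.53 0.87]
[0.005, -0.003, -0.039, 0.172, 0.024, 0.215] [ 590 -172  262] [0.36 0.58 0.88]
[0.008, -0.003, -0.06, 0.269, 0.023, 0.326] [ 568 -199  249] [0.3  0.64 0.89]
[0.011, -0.002, -0.081, 0.371, 0.014, 0.436] [ 545 -226  236] [0.24 0.69 0.89]
[0.013, 0.0, -0.102, 0.48, -0.004, 0.546] [ 518 -252  225] [0.18 0.74 0.9 ]
[0.015, 0.003, -0.124, 0.595, -0.032, 0.655] [ 490 -278  215] [0.12 0.79 0.91]
[0.017, 0.006, -0.147, 0.714, -0.07, 0.762] [ 459 -304  207] [0.06 0.84 0.92]
[0.019, 0.011, -0.17, 0.836, -0.117, 0.866] [ 426 -329  200] [0.   0.89 0.92]
([0.0193, 0.0107, -0.1697, 0.8361, -0.117, 0.8658], 'dist', 302, 'deg', 30.8)
```

```bash
python3 -m inch '[[0.003,-0.002,-0.019,0.083,0.016,0.107,0],[0.005,-0.003,-0.039,0.172,0.024,0.215,0],[0.008,-0.003,-0.06,0.269,0.023,0.326,0],[0.011,-0.002,-0.081,0.371,0.014,0.436,0],[0.013,0,-0.102,0.48,-0.004,0.546,0],[0.015,0.003,-0.124,0.595,-0.032,0.655,0],[0.017,0.006,-0.147,0.714,-0.07,0.762,0],[0.019,0.011,-0.17,0.836,-0.117,0.866,0],[0.019,0.011,-0.17,0.836,-0.117,0.866,0],[0.019,0.011,-0.17,0.836,-0.117,0.866,0]]'
python3 - <<'E'
from fk import *
o=st()
print(row([426,-329.2,85.],tool(-.066)))
t=vision.capture('top');s=vision.capture('scene')
a=crop(t,425,255,80,80,5,0);b=crop(s,70,170,90,110,5,0)
H=max(a.shape[0],b.shape[0]);a,b=[cv2.copyMakeBorder(x,0,H-x.shape[0],0,0,0) for x in(a,b)]
cv2.imwrite('pics/g1.png',cv2.resize(np.hstack([a,b]),None,fx=.9,fy=.9))
# bystanders & plate unchanged
cv2.imwrite('pics/top_mid.png',t['pixels'][:,:,::-1])
E
```

```text
time_s: 18.7
tcp_pos: [425.8, -328.4, 198.3]
eef_rot: [0.023, 0.708, -0.705, -0.025]
force: [0.1, 1.3, 0.1]
width: 0.996
t 18.7 tcp [ 425.78 -328.37  198.29] q [-0.715  0.365  1.886  0.003  0.895  0.921] F [0.08 1.26 0.05] M [0.01 0.03 0.01] w 0.996
([0.0015, -0.0004, 0.0008, -0.0022, 0.4531, 0.0054], 'dist', 113, 'deg', 0.3)
```

View pics/g1.png

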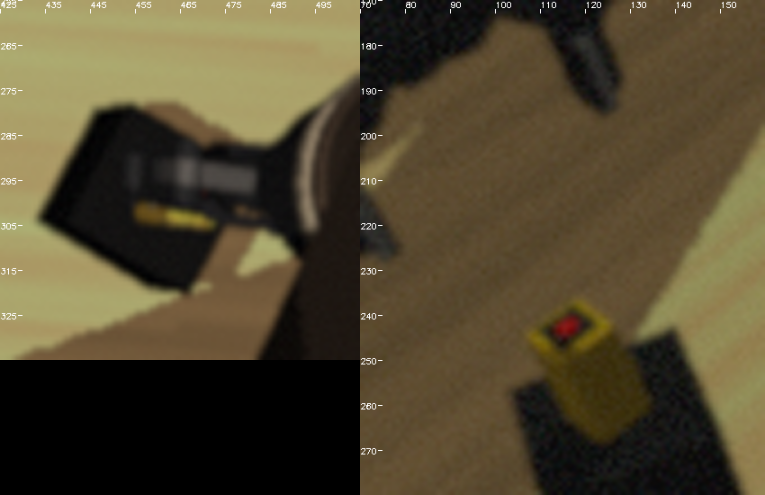

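View pics/top_mid.png

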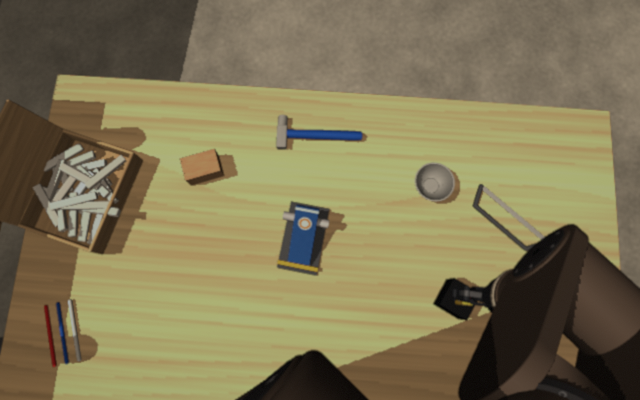

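The gripper sits over the gauge, with the fingertips straddling it at (123,193) and (77,226) in the scene view. The plate and bystanders are undisturbed. I'll go down and grip.

```bash
python3 -m inch '[[0.001,0,0.001,-0.002,0.15,0.005,0],[0.001,0,0.001,-0.002,0.3,0.005,0],[0.001,0,0.001,-0.002,0.42,0.005,0],[0.001,0,0.001,-0.002,0.465,0.005,0],[0.001,0,0.001,-0.002,0.465,0.005,0],[0.001,0,0.001,-0.002,0.465,0.005,0]]'
python3 - <<'E'
from fk import *
o=st(); print(row([426,-329.2,82.],tool(-.066)))
E
```

```text
time_s: 19.4
tcp_pos: [427.4, -329.0, 83.9]
eef_rot: [-0.024, -0.707, 0.707, 0.022]
force: [0.4, -0.2, 0.1]
width: 0.999
t 19.4 tcp [ 427.41 -329.03   83.88] q [-0.713  0.527  1.981  0.003  0.631  0.921] F [ 0.44 -0.23  0.12] M [-0.01 -0.11 -0.01] w 0.9987
([-0.0001, 0.0001, -0.0009, 0.0056, 0.0075, 0.0011], 'dist', 2, 'deg', 0.2)
```

```bash
python3 -m inch '[[0,0,-0.001,0.004,0.006,0,0.3],[0,0,-0.001,0.004,0.006,0,0.5],[0,0,-0.001,0.004,0.006,0,0.6],[0,0,-0.001,0.004,0.006,0,0.8],[0,0,-0.001,0.004,0.006,0,0.9],[0,0,-0.001,0.004,0.006,0,0.9],[0,0,-0.001,0.004,0.006,0,0.9],[0,0,-0.001,0.004,0.006,0,0.9]]' 40
python3 - <<'E'
from fk import *
o=st(); M=R.from_quat(o["eef_rot"]).as_matrix();print(M.round(3))
t=vision.capture('top');s=vision.capture('scene')
a=crop(t,425,255,80,80,5,0);b=crop(s,70,170,90,110,5,0)
H=max(a.shape[0],b.shape[0]);a,b=[cv2.copyMakeBorder(x,0,H-x.shape[0],0,0,0) for x in(a,b)]
cv2.imwrite('pics/g2.png',cv2.resize(np.hstack([a,b]),None,fx=.9,fy=.9))
E
```

```text
time_s: 20.2
tcp_pos: [426.6, -329.1, 82.9]
eef_rot: [-0.023, -0.706, 0.707, 0.023]
force: [-0.6, 1.3, 7.4]
width: 0.302
t 20.2 tcp [ 426.63 -329.12   82.89] q [-7.130e-01  5.290e-01  1.981e+00 -1.000e-03  6.310e-01  9.240e-01] F [-0.55  1.29  7.36] M [0.25 0.17 0.03] w 0.3023
[[-0.998  0.    -0.066]
 [ 0.066 -0.001 -0.998]
 [-0.    -1.     0.001]]
```

View pics/g2.png

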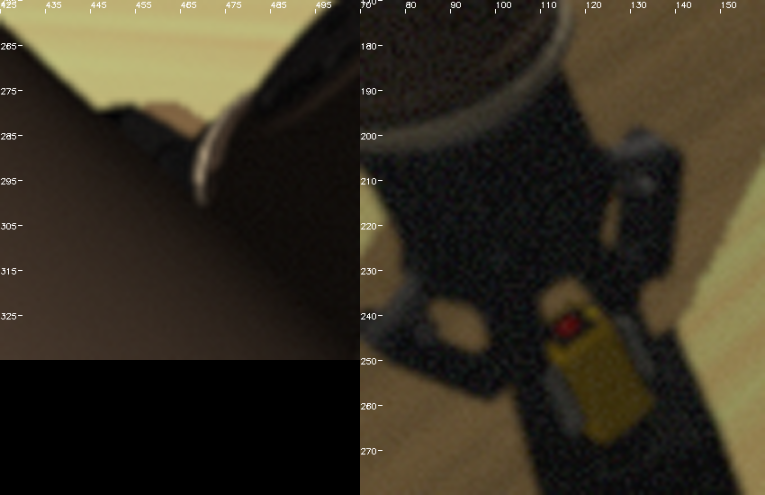

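The gauge is gripped (width 25.7 mm) with the TCP 12.9 mm above its origin. I'll lift straight up.

```bash
python3 -m inch '[[0,0,0,0,-0.02,0,0.9],[0,0,0,0,-0.06,0,0.9],[0,0,0,0,-0.15,0,0.9],[0,0,0,0,-0.3,0,0.9],[0,0,0,0,-0.45,0,0.9],[0,0,0,0,-0.6,0,0.9],[0,0,0,0,-0.6,0,0.9],[0,0,0,0,-0.6,0,0.9],[0,0,0,0,-0.6,0,0.9]]' 40
python3 - <<'E'
from fk import *
import pickle
o=st()
t=vision.capture('top');s=vision.capture('scene')
pickle.dump((t,s,o),open('c2.pkl','wb'))
b=crop(s,60,90,110,140,5,0)
a=crop(t,425,255,80,80,5,0)
H=max(a.shape[0],b.shape[0]);a,b=[cv2.copyMakeBorder(x,0,H-x.shape[0],0,0,0) for x in(a,b)]
cv2.imwrite('pics/g3.png',cv2.resize(np.hstack([a,b]),None,fx=.83,fy=.83))
q=o['tcp_pos'];Q=R.from_quat(o['eef_rot'])
print('pred tip scene',proj(s,q+Q.apply([0,72.9,0])),'origin',proj(s,q+Q.apply([0,12.9,0])),'top',proj(s,q+Q.apply([0,-42.1,0])))
E
```

```text
time_s: 21.2
tcp_pos: [426.0, -328.6, 232.2]
eef_rot: [0.023, 0.707, -0.707, -0.023]
force: [-0.6, -0.6, -1.8]
width: 0.3
t 21.2 tcp [ 426.01 -328.58  232.21] q [-0.713  0.324  1.852 -0.     0.967  0.924] F [-0.63 -0.61 -1.78] M [ 0.05 -0.04 -0.04] w 0.3005
pred tip scene [[108.41968298 229.04304343]] origin [[ 96.17206458 204.84727423]] top [[ 83.65795468 180.1744016 ]]
```

View pics/g3.png

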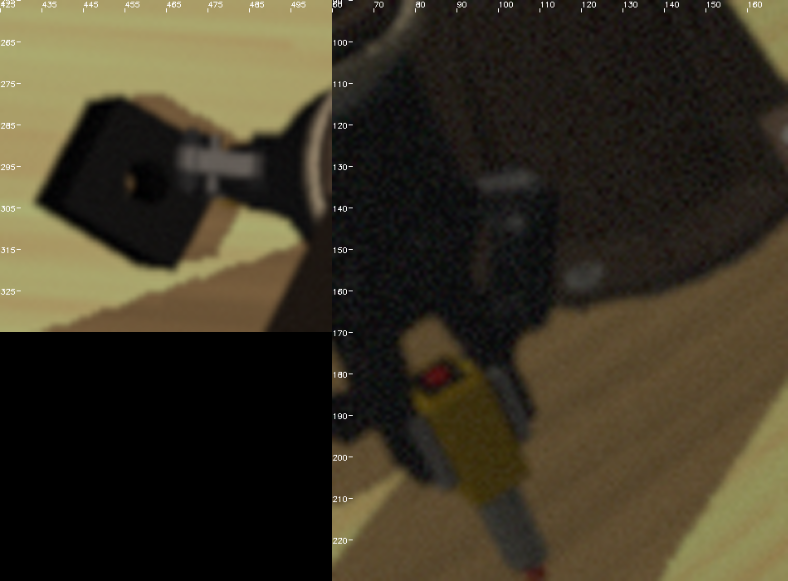

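The gauge hangs straight: the tip shows at (109,228) in the scene view against a predicted (108.4,229.0). I'll plan the flip to above the mark.

```bash
cat > mk.py <<'E'
from fk import *
R0=np.array([548.2,40.7,0]);Rr=R.from_euler('z',RY);Rp=Rr*R.from_euler('y',-np.deg2rad(35));n=Rp.apply([0,0,1])
mark=R0+Rr.apply([2,0,51])+Rp.apply([35,0,12]);T=tool(RY,np.deg2rad(35))
TL=72.9
E
python3 - <<'E'
from mk import *
o=st()
h,a,b=ik(mark+n*TL+[0,0,50],T,[.1,.4,2.4,3.5,.3,-1.7]);print(h.round(3),a,b)
path([[-.4,.2,2.0,.3,.5,1.0],[.0,.12,2.15,2.2,.3,-.45],h],[8,10,10])
E
```

```text
t 21.3 tcp [ 425.98 -328.55  231.76] q [-0.713  0.325  1.852 -0.     0.967  0.924] F [-0.53  0.35 -1.97] M [ 0.04  0.   -0.01] w 0.2979
[ 0.117  0.228  2.402  4.141  0.159 -2.371] 9.261564103765263e-12 2.7899161974388052e-14
[0.003, -0.002, 0.02, -0.107, -0.01, -0.081] [ 454 -310  234] [0.04 0.91 0.93]
[0.004, -0.004, 0.04, -0.208, -0.025, -0.166] [ 481 -291  238] [0.07 0.85 0.94]
[0.006, -0.005, 0.059, -0.303, -0.046, -0.253] [ 506 -271  243] [0.11 0.79 0.95]
[0.006, -0.006, 0.079, -0.392, -0.071, -0.341] [ 529 -250  249] [0.15 0.73 0.96]
[0.006, -0.006, 0.098, -0.473, -0.101, -0.43] [ 551 -229  257] [0.19 0.68 0.97]
[0.006, -0.005, 0.117, -0.548, -0.135, -0.519] [ 571 -208  265] [0.22 0.62 0.98]
[0.005, -0.004, 0.135, -0.615, -0.172, -0.608] [ 589 -187  275] [0.26 0.56 0.99]
[0.004, -0.002, 0.153, -0.674, -0.212, -0.695] [ 606 -166  285] [0.3 0.5 1. ]
[-0.021, -0.011, 0.173, -0.744, -0.254, -0.896] [ 626 -117  295] [0.49 0.48 0.86]
[-0.042, -0.019, 0.193, -0.806, -0.309, -1.079] [645 -73 309] [0.68 0.46 0.71]
[-0.061, -0.024, 0.214, -0.861, -0.373, -1.242] [661 -33 325] [0.87 0.44 
[... 665 characters left out ...]
.319, -0.957, -0.617, -1.777] [694  99 386] [ 2.59  0.27 -0.83]
[-0.073, 0.013, 0.313, -0.921, -0.533, -1.729] [684  88 365] [ 2.78  0.26 -1.03]
[-0.058, 0.017, 0.303, -0.873, -0.44, -1.681] [671  76 342] [ 2.98  0.24 -1.22]
[-0.043, 0.02, 0.29, -0.81, -0.341, -1.636] [655  66 317] [ 3.17  0.23 -1.41]
[-0.03, 0.021, 0.275, -0.733, -0.237, -1.595] [635  57 291] [ 3.36  0.22 -1.6 ]
[-0.018, 0.022, 0.257, -0.644, -0.132, -1.561] [612  50 265] [ 3.56  0.2  -1.79]
[-0.008, 0.021, 0.237, -0.544, -0.028, -1.535] [587  46 239] [ 3.75  0.19 -1.99]
[-0.0, 0.019, 0.216, -0.435, 0.071, -1.518] [559  43 214] [ 3.95  0.17 -2.18]
[0.005, 0.016, 0.195, -0.319, 0.165, -1.51] [530  43 191] [ 4.14  0.16 -2.37]
```

```bash
python3 -m inch '[[0.003,-0.002,0.02,-0.107,-0.01,-0.081,0.9],[0.004,-0.004,0.04,-0.208,-0.025,-0.166,0.9],[0.006,-0.005,0.059,-0.303,-0.046,-0.253,0.9],[0.006,-0.006,0.079,-0.392,-0.071,-0.341,0.9],[0.006,-0.006,0.098,-0.473,-0.101,-0.43,0.9],[0.006,-0.005,0.117,-0.548,-0.135,-0.519,0.9],[0.005,-0.004,0.135,-0.615,-0.172,-0.608,0.9],[0.004,-0.002,0.153,-0.674,-0.212,-0.695,0.9],[-0.021,-0.011,0.173,-0.744,-0.254,-0.896,0.9],[-0.021,-0.011,0.173,-0.744,-0.254,-0.896,0.9]]'
python3 - <<'E'
from mk import *
o=st()
for d in([0,0,0],[0,0,25],[30,0,45],[60,0,70],[80,0,100]):
    h,a,b=ik(mark+n*TL+Rr.apply(d),T,[.1,.4,2.4,3.5,.3,-1.7]);print(d,np.dot(n,Rr.apply(d)).round(1),h.round(3),a.round(3),b.round(3))
h,a,b=ik(mark+n*TL+Rr.apply([60,0,70]),T,[.1,.4,2.4,3.5,.3,-1.7])
path([[.0,.12,2.15,2.2,.3,-.45],h],[9,9])
E
```

```text
time_s: 22.3
tcp_pos: [626.7, -113.7, 294.6]
eef_rot: [0.201, 0.7, -0.661, 0.18]
force: [-0.9, -0.6, -2.4]
width: 0.299
t 22.3 tcp [ 626.66 -113.73  294.57] q [-0.359  0.193  2.018  0.506  0.48   0.844] F [-0.89 -0.57 -2.37] M [-0.08  0.41 -0.04] w 0.2992
[0, 0, 0] 0.0 [ 0.117  0.36   2.45   3.615  0.297 -1.832] 0.0 0.0
[0, 0, 25] 20.5 [ 0.117  0.292  2.427  3.798  0.221 -2.021] 0.0 0.0
[30, 0, 45] 19.7 [ 0.097  0.272  2.35   4.133  0.147 -2.38 ] 0.0 0.0
[60, 0, 70] 22.9 [ 0.08   0.254  2.279  4.653  0.113 -2.92 ] 0.236 0.014
[80, 0, 100] 36.0 [ 0.068  0.223  2.255  4.641  0.105 -2.92 ] 1.114 0.068
[-0.022, -0.002, 0.021, -0.084, -0.001, -0.178] [645 -70 308] [0.69 0.46 0.7 ]
[-0.04, -0.003, 0.042, -0.167, -0.016, -0.339] [661 -31 325] [0.88 0.44 0.56]
[-0.055, -0.003, 0.063, -0.244, -0.041, -0.481] [675   3 342] [1.07 0.42 0.41]
[-0.066, -0.001, 0.083, -0.314, -0.072, -0.603] [687  32 360] [1.26 0.4  0.27]
[-0.074, 0.002, 0.101, -0.374, -0.106, -0.706] [695  57 376] [1.45 0.38 0.13]
[-0.079, 0.007, 0.117, -0.422, -0.141, -0.791] [701  78 391] [ 1.64  0.36 -0.02]
[-0.082, 0.012, 0.13
[... 231 characters left out ...]
0.028, 0.158, -0.486, -0.185, -0.885] [710 100 410] [ 2.47  0.28 -0.72]
[-0.039, 0.029, 0.157, -0.458, -0.136, -0.8] [710  79 395] [ 2.75  0.26 -1.  ]
[-0.018, 0.03, 0.149, -0.398, -0.079, -0.716] [704  60 374] [ 3.02  0.24 -1.27]
[0.002, 0.03, 0.136, -0.309, -0.018, -0.642] [693  43 348] [ 3.29  0.22 -1.55]
[0.018, 0.029, 0.117, -0.198, 0.043, -0.586] [677  31 320] [ 3.56  0.2  -1.82]
[0.029, 0.027, 0.095, -0.071, 0.101, -0.55] [657  24 290] [ 3.84  0.18 -2.1 ]
[0.035, 0.024, 0.071, 0.064, 0.154, -0.537] [635  23 262] [ 4.11  0.15 -2.37]
[0.036, 0.021, 0.048, 0.198, 0.199, -0.547] [612  27 235] [ 4.38  0.13 -2.65]
[0.034, 0.017, 0.026, 0.326, 0.237, -0.575] [590  36 210] [ 4.65  0.11 -2.92]
```

Run:
```python
from mk import *
o=st()
h,a,b=ik(mark+n*(TL+6)+Rr.apply([0,0,20]),T,[.1,.4,2.4,3.5,.3,-1.7])
K=[[.0,.12,2.15,2.2,.3,-.45],[.07,.2,2.18,3.4,.33,-1.62],h]
path(K,[9,7,8])
for i in range(9):
    q=np.array(K[1])+(h-np.array(K[1]))*i/8; x,r=fk(q,P,C=C); tip=x+r.apply([0,TL,0]); print('tip rest',Rr.inv().apply(tip-R0).round(),'above plane',np.dot(n,tip-mark).round())
```

```text
t 22.3 tcp [ 626.66 -113.73  294.57] q [-0.359  0.193  2.018  0.506  0.48   0.844] F [-0.89 -0.57 -2.37] M [-0.08  0.41 -0.04] w 0.2992
[-0.022, -0.002, 0.021, -0.084, -0.001, -0.178] [645 -70 308] [0.69 0.46 0.7 ]
[-0.04, -0.003, 0.042, -0.167, -0.016, -0.339] [661 -31 325] [0.88 0.44 0.56]
[-0.055, -0.003, 0.063, -0.244, -0.041, -0.481] [675   3 342] [1.07 0.42 0.41]
[-0.066, -0.001, 0.083, -0.314, -0.072, -0.603] [687  32 360] [1.26 0.4  0.27]
[-0.074, 0.002, 0.101, -0.374, -0.106, -0.706] [695  57 376] [1.45 0.38 0.13]
[-0.079, 0.007, 0.117, -0.422, -0.141, -0.791] [701  78 391] [ 1.64  0.36 -0.02]
[-0.082, 0.012, 0.131, -0.458, -0.173, -0.861] [705  94 404] [ 1.82  0.34 -0.16]
[-0.082, 0.019, 0.143, -0.478, -0.201, -0.917] [706 108 413] [ 2.01  0.32 -0.31]
[-0.08, 0.026, 0.151, -0.483, -0.225, -0.963] [704 119 419] [ 2.2   0.3  -0.45]
[-0.074, 0.027, 0.16, -0.512, -0.213, -0.947] [712 115 421] [ 2.37  0.3  -0.62]
[-0.066, 0.029, 0.167, -0.534, -0.199, -0.921] [718 108 420] [ 2.54  0.31 -0.78]
[-0.055, 0.03, 0.173, -0.549, -0.18, -0.885] [724  99 417] [ 2.71  0.31 -0.95]
[-0.043,
[... 619 characters left out ...]
8 -1.82]
[0.025, 0.025, 0.079, 0.199, 0.199, -0.62] [612  45 236] [ 3.65  0.26 -1.87]
[0.029, 0.023, 0.06, 0.344, 0.228, -0.61] [585  45 211] [ 3.69  0.25 -1.92]
[0.032, 0.02, 0.041, 0.489, 0.248, -0.6] [556  44 187] [ 3.74  0.24 -1.97]
[0.034, 0.017, 0.022, 0.635, 0.261, -0.59] [527  43 166] [ 3.79  0.22 -2.01]
tip rest [240.  37. 349.] above plane 96.0
tip rest [219.  32. 314.] above plane 79.0
tip rest [195.  28. 279.] above plane 64.0
tip rest [170.  23. 246.] above plane 51.0
tip rest [143.  19. 214.] above plane 41.0
tip rest [114.  14. 184.] above plane 33.0
tip rest [ 84.  10. 156.] above plane 27.0
tip rest [ 53.   5. 130.] above plane 24.0
tip rest [ 20.   0. 106.] above plane 22.0
```

Clearances along this path are fine. I'll run the first 16 rows.

```bash
python3 -m inch '[[-0.022,-0.002,0.021,-0.084,-0.001,-0.178,0.9],[-0.04,-0.003,0.042,-0.167,-0.016,-0.339,0.9],[-0.055,-0.003,0.063,-0.244,-0.041,-0.481,0.9],[-0.066,-0.001,0.083,-0.314,-0.072,-0.603,0.9],[-0.074,0.002,0.101,-0.374,-0.106,-0.706,0.9],[-0.079,0.007,0.117,-0.422,-0.141,-0.791,0.9],[-0.082,0.012,0.131,-0.458,-0.173,-0.861,0.9],[-0.082,0.019,0.143,-0.478,-0.201,-0.917,0.9],[-0.08,0.026,0.151,-0.483,-0.225,-0.963,0.9],[-0.074,0.027,0.16,-0.512,-0.213,-0.947,0.9],[-0.066,0.029,0.167,-0.534,-0.199,-0.921,0.9],[-0.055,0.03,0.173,-0.549,-0.18,-0.885,0.9],[-0.043,0.032,0.177,-0.554,-0.158,-0.842,0.9],[-0.029,0.033,0.178,-0.548,-0.131,-0.792,0.9],[-0.013,0.034,0.176,-0.53,-0.101,-0.739,0.9],[0.003,0.035,0.172,-0.499,-0.067,-0.682,0.9],[0.003,0.035,0.172,-0.499,-0.067,-0.682,0.9]]'
python3 - <<'E'
from mk import *
o=st()
h,a,b=ik(mark+n*(TL+6)+Rr.apply([0,0,20]),T,[.1,.4,2.4,3.5,.3,-1.7])
path([h],[8])
E
```

```text
time_s: 24.0
tcp_pos: [726.1, 50.2, 380.6]
eef_rot: [0.415, 0.627, -0.582, 0.309]
force: [-0.0, 0.5, -1.3]
width: 0.297
t 24.0 tcp [726.06  50.18 380.64] q [ 0.071  0.203  2.182  3.406  0.33  -1.626] F [-0.01  0.49 -1.26] M [0.01 0.61 0.03] w 0.297
[0.005, -0.003, -0.018, 0.148, -0.01, 0.029] [706  49 349] [ 3.45  0.32 -1.67]
[0.011, -0.006, -0.036, 0.294, -0.028, 0.058] [685  48 318] [ 3.5   0.3  -1.72]
[0.015, -0.009, -0.054, 0.437, -0.053, 0.086] [662  47 289] [ 3.55  0.29 -1.77]
[0.02, -0.013, -0.073, 0.579, -0.086, 0.114] [637  46 261] [ 3.6   0.28 -1.82]
[0.024, -0.017, -0.091, 0.718, -0.128, 0.14] [611  45 235] [ 3.65  0.26 -1.87]
[0.027, -0.02, -0.11, 0.854, -0.176, 0.167] [584  44 210] [ 3.7   0.25 -1.92]
[0.03, -0.024, -0.128, 0.986, -0.231, 0.192] [556  44 187] [ 3.74  0.24 -1.97]
[0.033, -0.027, -0.146, 1.115, -0.294, 0.217] [527  43 166] [ 3.79  0.22 -2.01]
```

```bash
python3 -m inch '[[0.005,-0.003,-0.018,0.148,-0.01,0.029,0.9],[0.011,-0.006,-0.036,0.294,-0.028,0.058,0.9],[0.015,-0.009,-0.054,0.437,-0.053,0.086,0.9],[0.02,-0.013,-0.073,0.579,-0.086,0.114,0.9],[0.024,-0.017,-0.091,0.718,-0.128,0.14,0.9],[0.027,-0.02,-0.11,0.854,-0.176,0.167,0.9],[0.03,-0.024,-0.128,0.986,-0.231,0.192,0.9],[0.03,-0.024,-0.128,0.986,-0.231,0.192,0.9],[0.03,-0.024,-0.128,0.986,-0.231,0.192,0.9]]'
python3 - <<'E'
from mk import *
o=st()
print(row(mark+n*(TL+6)+Rr.apply([0,0,20]),T))
print(row(mark+n*(TL+10),T))
E
```

```text
time_s: 24.9
tcp_pos: [556.8, 44.1, 187.1]
eef_rot: [-0.274, -0.658, 0.675, -0.191]
force: [0.9, -0.3, -0.8]
width: 0.301
t 24.9 tcp [556.76  44.09 187.09] q [ 0.112  0.279  2.402  3.732  0.238 -1.957] F [ 0.92 -0.28 -0.81] M [ 0.1   0.43 -0.  ] w 0.3013
([0.0035, -0.0033, -0.0187, 0.146, -0.006, 0.019], 'dist', 37, 'deg', 3.5)
([0.0035, -0.0033, -0.0187, 0.1948, 0.0407, 0.02], 'dist', 50, 'deg', 3.5)
```

```bash
python3 -m inch '[[0.002,-0.002,-0.01,0.07,-0.003,0.01,0.9],[0.0035,-0.003,-0.019,0.146,-0.006,0.019,0.9],[0.0035,-0.003,-0.019,0.17,0.015,0.02,0.9],[0.0035,-0.003,-0.019,0.194,0.037,0.02,0.9],[0.0035,-0.003,-0.019,0.194,0.037,0.02,0.9],[0.0035,-0.003,-0.019,0.194,0.037,0.02,0.9],[0.0035,-0.003,-0.019,0.194,0.037,0.02,0.9]]'
cat > look.py <<'E'
from mk import *
import sys
o=st()
Q=R.from_quat(o['eef_rot']);tip=o['tcp_pos']+Q.apply([0,TL,0])
print('tip in plate frame rel mark',Rp.inv().apply(tip-mark).round(2),'tilt deg',np.degrees(np.arccos(-Q.apply([0,1,0])@n)).round(2),'F plate',Rp.inv().apply(o['force']).round(2))
t=vision.capture('top');s=vision.capture('scene')
import pickle;pickle.dump((t,s,o),open('c3.pkl','wb'))
print('pred tip top',proj(t,tip),'scene',proj(s,tip),'mark top',proj(t,mark),'scene',proj(s,mark))
a=crop(t,270,185,65,60,6,0);b=crop(s,265,145,65,60,6,0)
cv2.imwrite(sys.argv[1],np.hstack([a,b]))
for d in (10,2,0,-1,-2,-3,-4): print(d,row(mark+n*(TL+d),T)[0])
E
python3 look.py pics/m1.png
```

```text
time_s: 25.6
tcp_pos: [524.6, 43.5, 150.1]
eef_rot: [-0.252, -0.661, 0.686, -0.172]
force: [-0.5, 0.2, -0.7]
width: 0.302
t 25.6 tcp [524.58  43.54 150.09] q [ 0.121  0.329  2.453  3.667  0.274 -1.882] F [-0.54  0.23 -0.65] M [0.05 0.42 0.06] w 0.3016
tip in plate frame rel mark [ 0.7   0.05 11.06] tilt deg 0.01 F plate [-0.84  0.16 -0.21]
pred tip top [[303.78435132 224.70372645]] scene [[297.53950617 170.66289536]] mark top [[304.39989158 222.95823509]] scene [[299.66131526 174.99019846]]
10 [0.0001, -0.0003, 0.0, 0.0029, 0.0045, 0.0002]
2 [0.0001, -0.0003, 0.0, 0.0029, 0.0365, 0.0002]
0 [0.0001, -0.0003, 0.0, 0.0029, 0.0445, 0.0002]
-1 [0.0001, -0.0003, 0.0, 0.0029, 0.0485, 0.0002]
-2 [0.0001, -0.0003, 0.0, 0.0029, 0.0525, 0.0002]
-3 [0.0001, -0.0003, 0.0, 0.0029, 0.0565, 0.0002]
-4 [0.0001, -0.0003, 0.0, 0.0029, 0.0605, 0.0002]
```

View pics/m1.png

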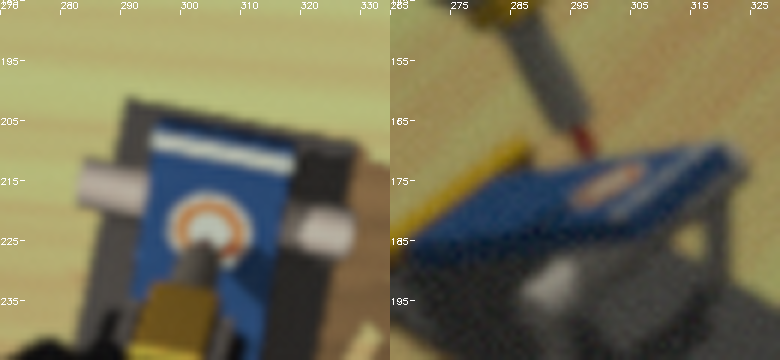

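In the top view the tip points into the ring: ring centre at (304.5,222.9), model (304.4,223.0). Now I'll average the force for a baseline before pressing.

```bash
cat > fa.py <<'E'
from mk import *
import sys
F=[];X=[]
for i in range(int(sys.argv[1])):
    vision.capture('top'); o=get_obs();F.append(Rp.inv().apply(o['force']))
    Q=R.from_quat(o['eef_rot']);X.append(Rp.inv().apply(o['tcp_pos']+Q.apply([0,TL,0])-mark))
F=np.array(F);print('t',o['time_s'],'F plate',F.mean(0).round(2),'+-',(F.std(0)/len(F)**.5).round(2),'tip',np.mean(X,0).round(2),'w',o['width'])
E
python3 fa.py 20
python3 -m inch '[[0,0,0,0.003,0.02,0,0.9],[0,0,0,0.003,0.036,0,0.9],[0,0,0,0.003,0.036,0,0.9],[0,0,0,0.003,0.036,0,0.9]]' >/dev/null; python3 fa.py 12
```

```text
t 26.7 F plate [-0.84 -0.08 -1.23] +- [0.1  0.1  0.14] tip [ 1.700e-01 -1.000e-02  1.097e+01] w 0.29920802968201904
t 27.7 F plate [-0.73  0.28 -1.21] +- [0.14 0.13 0.12] tip [-0.67 -0.01  1.97] w 0.30353960406389824
```

```bash
python3 -m inch '[[0,0,0,-0.002,0.008,0,0.9],[0,0,0,-0.002,0.008,0,0.9],[0,0,0,-0.002,0.008,0,0.9]]' >/dev/null; python3 fa.py 12; python3 -m inch '[[0,0,0,0,0.008,0,0.9],[0,0,0,0,0.008,0,0.9],[0,0,0,0,0.008,0,0.9]]' >/dev/null; python3 fa.py 12
```

```text
t 28.6 F plate [-0.85  0.06 -1.34] +- [0.05 0.15 0.12] tip [-0.17 -0.02 -0.04] w 0.30277022682996524
t 29.5 F plate [-0.91 -0.34 -0.23] +- [0.14 0.1  0.12] tip [-0.17 -0.01 -2.03] w 0.2993702315061373
```

Contact starts at about −0.7 mm: the force is up 1.0 N, or about 1.3 mm of push-in. I'll go 2.7 mm further for half travel.

```bash
python3 -m inch '[[0,0,0,0,0.004,0,0.9],[0,0,0,0,0.008,0,0.9],[0,0,0,0,0.011,0,0.9],[0,0,0,0,0.011,0,0.9],[0,0,0,0,0.011,0,0.9]]' >/dev/null; python3 fa.py 25; python3 look.py pics/m2.png
```

```text
t 31.25 F plate [-0.82 -0.06  0.73] +- [0.09 0.11 0.11] tip [-0.16 -0.01 -4.77] w 0.2981520631413357
t 31.25 tcp [532.94  42.52 136.64] q [ 0.115  0.373  2.447  3.597  0.305 -1.815] F [-0.18 -0.45  0.28] M [ 0.07  0.42 -0.02] w 0.2982
tip in plate frame rel mark [-0.17  0.02 -4.78] tilt deg 0.05 F plate [ 0.05 -0.47  0.31]
pred tip top [[304.65353075 222.15946998]] scene [[300.62160183 176.83652191]] mark top [[304.39989158 222.95823509]] scene [[299.66131526 174.99019846]]
10 [0.0, -0.0003, 0.0003, -0.0004, -0.0591, -0.0001]
2 [0.0, -0.0003, 0.0003, -0.0004, -0.0271, -0.0001]
0 [0.0, -0.0003, 0.0003, -0.0004, -0.0191, -0.0001]
-1 [0.0, -0.0003, 0.0003, -0.0004, -0.0151, -0.0001]
-2 [0.0, -0.0003, 0.0003, -0.0004, -0.0111, -0.0001]
-3 [0.0, -0.0003, 0.0003, -0.0004, -0.0071, -0.0001]
-4 [0.0, -0.0003, 0.0003, -0.0004, -0.0031, -0.0001]
```

View pics/m2.png

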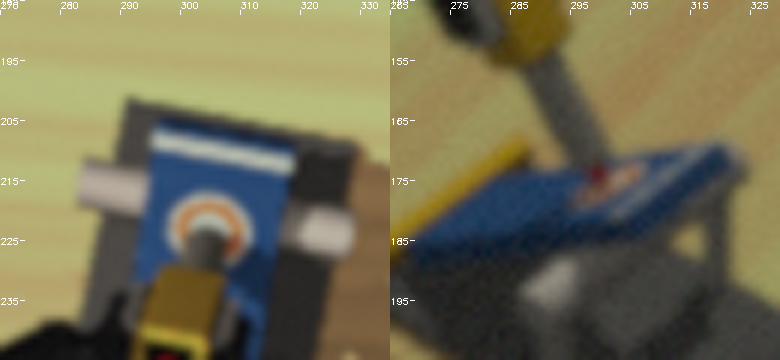

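Run:
```python
from mk import *
import pickle
t,s,o=pickle.load(open('c3.pkl','rb'))
Q=R.from_quat(o['eef_rot'])
ring=lambda r,m:[m+Rp.apply([r*np.cos(a),r*np.sin(a),0]) for a in np.linspace(0,6.28,40)]
ims=[]
for c,x0,y0 in((t,285,205),(s,275,160)):
    f=10;im=cv2.resize(c['pixels'][y0:y0+50,x0:x0+38,::-1],None,fx=f,fy=f,interpolation=cv2.INTER_CUBIC)
    T2=lambda p:((proj(c,p)-[x0,y0]+.5)*f).round().astype(int)
    for r in(13,):cv2.polylines(im,[T2(ring(r,mark-.7*n))],True,(0,255,0),1)
    for zz in(28,): # barrel silhouette: end circle z=-45
        for yy in(12.9,57.9): cv2.polylines(im,[T2(o['tcp_pos']+Q.apply([[9*np.cos(a),yy,9*np.sin(a)] for a in np.linspace(0,6.28,30)]))],True,(255,0,255),1)
    cv2.polylines(im,[T2(o['tcp_pos']+Q.apply([[x,-42.1,z] for x,z in((13,13),(13,-13),(-13,-13),(-13,13))]))],True,(0,255,255),1)
    ims.append(im)
cv2.imwrite('pics/m3.png',np.hstack(ims))
```

```text
(no output)
```

View pics/m3.png

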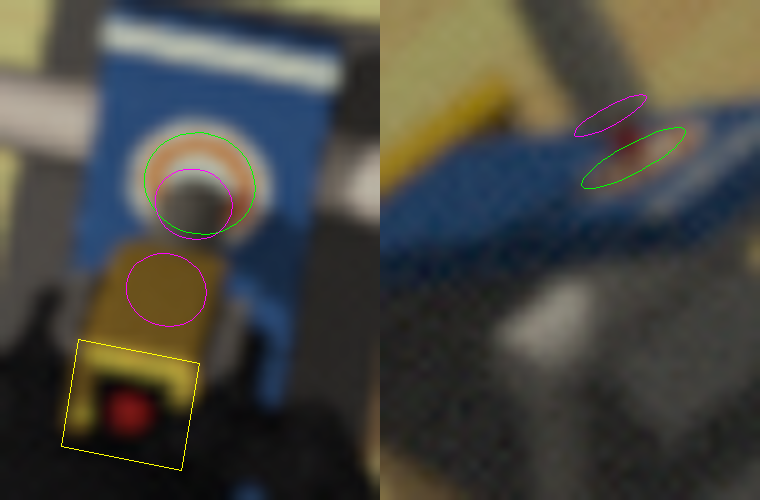

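The top view shows the gauge's red end and barrel about 0.7–1 px (roughly 1.5–2 mm) down-slope of the prediction, and the scene view agrees. I'll lift off, shift 1.75 mm up-slope and press again.

```bash
python3 -m inch '[[0,0,0,0,-0.015,0,0.9],[0,0,0,0,-0.028,0,0.9],[0,0,0,-0.004,-0.028,0,0.9],[0,0,0,-0.007,-0.028,0,0.9],[0,0,0,-0.007,-0.028,0,0.9],[0,0,0,-0.007,-0.015,0,0.9],[0,0,0,-0.007,-0.008,0,0.9],[0,0,0,-0.007,-0.004,0,0.9],[0,0,0,-0.007,0,0,0.9],[0,0,0,-0.007,0,0,0.9],[0,0,0,-0.007,0,0,0.9],[0,0,0,-0.007,0,0,0.9]]' >/dev/null; python3 fa.py 25; python3 look.py pics/m4.png
python3 - <<'E'
from mk import *
import pickle
t,s,o=pickle.load(open('c3.pkl','rb'))
ims=[]
for c,x0,y0 in((t,285,205),(s,275,160)):
    f=10;im=cv2.resize(c['pixels'][y0:y0+50,x0:x0+38,::-1],None,fx=f,fy=f,interpolation=cv2.INTER_CUBIC);ims.append(im)
cv2.imwrite('pics/m5.png',np.hstack(ims)); cv2.imwrite('pics/m6.png',t['pixels'][:,:,::-1])
E
```

```text
t 33.8 F plate [0.08 0.09 0.63] +- [0.08 0.1  0.09] tip [ 1.62 -0.   -4.76] w 0.29850810624229795
t 33.8 tcp [534.39  42.32 137.68] q [ 0.114  0.371  2.443  3.603  0.3   -1.822] F [-0.64 -0.24  1.21] M [ 0.05  0.23 -0.02] w 0.2985
tip in plate frame rel mark [ 1.63 -0.02 -4.78] tilt deg 0.04 F plate [ 0.2  -0.31  1.34]
pred tip top [[304.7798013  221.47747471]] scene [[301.08603591 176.77375039]] mark top [[304.39989158 222.95823509]] scene [[299.66131526 174.99019846]]
10 [0.0, -0.0003, 0.0003, 0.0068, -0.0591, -0.0]
2 [0.0, -0.0003, 0.0003, 0.0067, -0.0271, -0.0]
0 [0.0, -0.0003, 0.0003, 0.0067, -0.0191, -0.0]
-1 [0.0, -0.0003, 0.0003, 0.0067, -0.0151, -0.0]
-2 [0.0, -0.0003, 0.0003, 0.0067, -0.0111, -0.0]
-3 [0.0, -0.0003, 0.0003, 0.0067, -0.0071, -0.0]
-4 [0.0, -0.0003, 0.0003, 0.0067, -0.0031, -0.0]
```

View pics/m5.png

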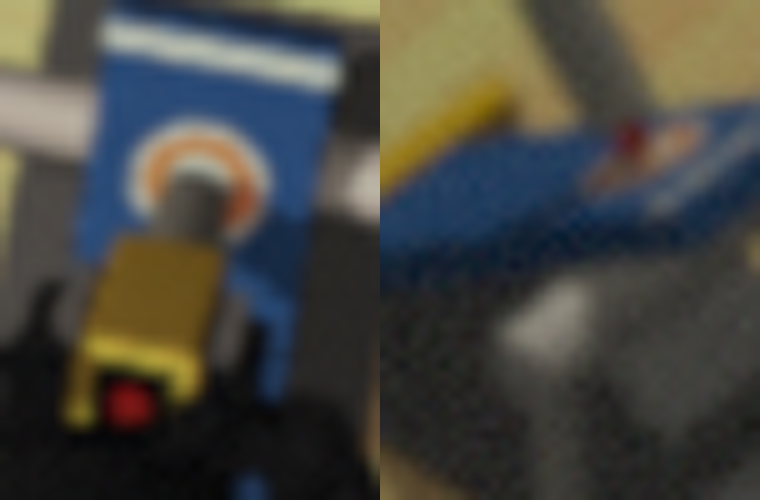

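View pics/m6.png

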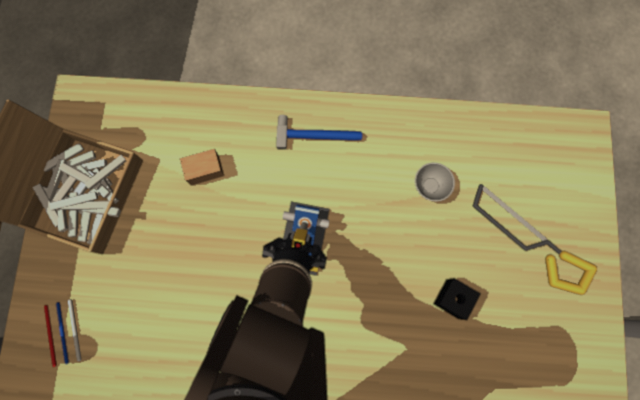

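The push and position look right, but a tangential load of about 0.9 N has appeared. I'll lift off once more, let it settle, and press straight down, 0.5 mm further up-slope.

```bash
python3 -m inch '[[0,0,0,0,-0.012,0,0.9],[0,0,0,0,-0.024,0,0.9],[0,0,0,-0.002,-0.028,0,0.9],[0,0,0,-0.002,-0.028,0,0.9],[0,0,0,-0.002,-0.028,0,0.9],[0,0,0,-0.002,-0.028,0,0.9]]' >/dev/null; python3 fa.py 12; python3 -m inch '[[0,0,0,0,0.008,0,0.9],[0,0,0,0,0.012,0,0.9],[0,0,0,0,0.016,0,0.9],[0,0,0,0,0.02,0,0.9],[0,0,0,0,0.024,0,0.9],[0,0,0,0,0.028,0,0.9],[0,0,0,0,0.028,0,0.9],[0,0,0,0,0.028,0,0.9],[0,0,0,0,0.028,0,0.9]]' >/dev/null; python3 fa.py 25
```

```text
t 35.1 F plate [-0.78 -0.18 -1.25] +- [0.13 0.08 0.12] tip [ 2.06 -0.02  2.18] w 0.2975759733547015
t 37.25 F plate [-0.29  0.27  0.78] +- [0.08 0.09 0.14] tip [ 2.11 -0.01 -4.77] w 0.297721470222854
```

Run:
```python
from mk import *
o=st();t=vision.capture('top');s=vision.capture('scene');ims=[]
for c,x0,y0 in((t,285,205),(s,275,160)):
    f=10;ims.append(cv2.resize(c['pixels'][y0:y0+50,x0:x0+38,::-1],None,fx=f,fy=f,interpolation=cv2.INTER_CUBIC))
cv2.imwrite('pics/m7.png',np.hstack(ims))
```

```text
t 37.25 tcp [534.79  42.27 137.96] q [ 0.113  0.37   2.442  3.605  0.298 -1.824] F [-1.19  1.    0.67] M [0.08 0.25 0.03] w 0.2977
```

View pics/m7.png

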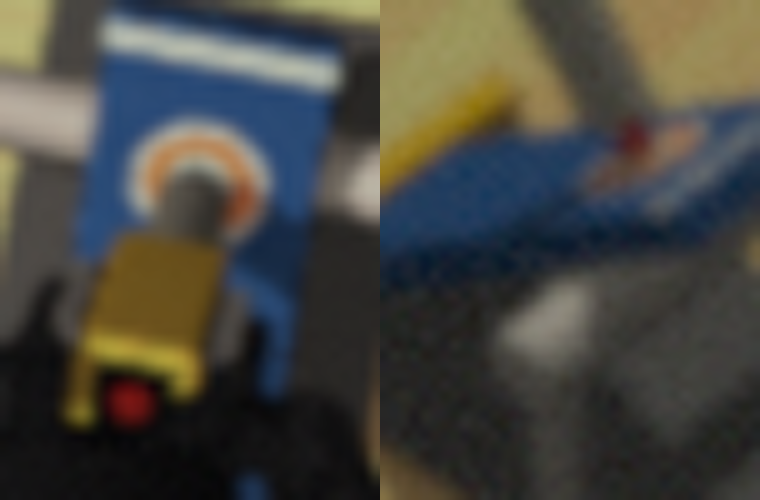

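The tip sits inside the ring, square to the plate, and the plate hasn't moved since it was released. I'll hand the job in.

```bash
python3 -c "
from plant import close_job
print(close_job())"
```

```text
the job is handed in; nothing more can be done
None
```

The plate leans on the rest, let go, and the gauge is held on it with its tip inside the orange ring. I handed the job in at about 37 s; no verdict came back.

**Plate:** I carried it to the rest and let go within about 1 mm of the seat. My first approach drove the wrist close to its joint limits, so I backed off and flipped the wrist in free air before placing it. In the pictures the plate is centred, marked end up, behind the lip and on the tube, and it has not moved since release.

**Gauge:** I lifted it out of the holder, flipped the wrist the same way and pressed it on the ring.

**Last checks:**
- **Push:** about 2.0 N along the plate's normal, which means the tip is in by about 4 to 4.7 mm.
- **Squareness:** the tool was within 0.1° of square to the plate when last computed, just before the final press.
- **Grip:** the opening held steady at about 25 mm.
- **Bystanders:** the bowl, carton and hammer looked unmoved in the top view before the final press.

**What disagreed:**
- **Tip position:** by the arm's own position the tip is 2.1 mm up-slope of the mark. I aimed there because the pictures showed the gauge sitting 1.5 to 2 mm down-slope in the grip. The top view puts it near centre. The scene view last showed it perhaps 2 mm down-slope; that camera reads about 1 px (2 mm) off the top one. All are within the 6 mm limit.
- **Side load:** about 0.5 N remains along the slope at the tip, down from 0.9 N before the final press.

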